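# Walk the specimen vise home against the fence and clamp it

### The arm

A 6-joint arm with a two-finger parallel gripper is mounted at the origin on a cart in front of the work surface, level with it; the furniture and walls round the work are solid. World frame = base frame: x ahead of the robot, y to its left, z up, the work surface at z = 0. Lengths are in m, angles in rad, forces in N, time in s.
With the tool pointing down it reaches from about 0.3 to 0.875 m from the base axis. Payload 6.4 kg.
Tool frame: the origin (TCP) lies at the very end of the fingers, on their centre line; the grasp point (between the pads) lies 19 mm behind it; z points along the fingers, y is the direction in which the jaws open and shut (so a half turn about z gives the same grasp; the last joint's range is limited). The gripper opens to 85 mm and grips with 20 to 120 N. Pads are 22 mm wide; open, the fingers measure 114 mm over their backs; the gripper's body (76 mm by 85 mm) begins 54 mm behind the grasp point. The pads swing forward as they close: fully open they stand 13 mm farther back than shut.
Start: joints at [-1.484, 0.181, 1.607, -0, 1.354, -0.206], TCP at [0.166, -0.551, 0.231] pointing down, gripper open.
Joint ranges: [-2.99, 2.99], [-0.89, 2.07], [0.3, 2.58], [-1.14, 4.28], [0, 2.63], [-3.12, 3.12]. Speed limits (rad/s): [2.57, 2.57, 3.01, 3.14, 3.14, 3.14].

### API

Orientations are given as a unit quaternion [w, x, y, z].
In Python, from bench import * gives the robot as it stands.
- The arm moves only by the tool arm_command, never from a script. Its argument "motion" is text: rows parted by semicolons, each of 7 numbers parted by spaces: the shift along the tool's x, y, z in units of 0.2 m (1.0 is 0.2 m), then the turn, a rotation vector about the tool's x, y, z in units of 60 degrees (1.0 is 60 degrees), then the opening, from 0 (shut) to 1 (fully open). In form: tx ty tz ax ay az grip; .... A call has 1 to 10 rows; each row shifts and turns the pose as measured when the row begins, along the tool's axes as they then stand; what a row does not reach is not made up. A row lasts 1/12 s, in which the tool goes at most 41.7 mm and 7.16 degrees, less where a joint would pass 70% of its speed; a pose out of reach is approached as far as the arm can. A call with a number of a shift or a turn outside -1 to 1 is refused whole. A call with a gripper value outside its range is refused whole. The fingers move at their own pace and stop on an object; the grip force is fixed at half the most. Time passes only in rows, so rows that do not move let the fingers close. It gives the time, the measured TCP pose, the force and the opening at its end, in the units of the state.
- get_obs(): the state, without advancing time (a new reading comes with each control period).
- camera(name): name is "scene" or "top" or "wrist"; returns a dict with "img" (400x640x3 uint8, red, green, blue), "intrinsics" (3x3 intrinsics, pixels), "distortion" ([k1, k2, p1, p2, k3] as OpenCV has them; the pictures are not rectified), "pose" (4x4, takes a point from camera to world coordinates); the wrist camera has in their place "mount" (4x4, takes a point from camera to tool coordinates, whose origin is the TCP and whose axes are the flange's). Camera axes: x right, y down, z forward; pixel columns grow to the right and rows downward; lengths in m; the calibration is good to about 2 mm. A picture is of the moment at which its call begins: read the wrist's pose just before it. There is no depth.
- hand_in(): hands the job in, once; it reports no verdict.
Trained networks look in the newest picture that a camera, given by its name, has taken for a name from the list of things; names that differ only in an ending like _2 or _b are one class to them, and where a whole thing is asked for, a point or a joint stands for the part that bears it (a point fixed in the world has none). Each returns a list of dicts, best first, with "conf" (0 to 1); they miss things now and then, are a little off and sometimes report something else, mostly with a low value. They report only what shows in the picture. A call takes as long as a camera call.
- search_frame(camera, target): "box" ([left, top, right, bottom] in pixels, round what is visible of it).
The state is a dict: "time_s": time; "q": joint angles; "dq": joint speeds; "joint_efforts": joint torques, N m; "eef_pos": TCP position; "eef_rot": TCP orientation; "wrist_force": force on the tool from outside, world axes, zero at the start; "torque": the same for the moment, N m; "opening": opening from 0.0 (shut) to 1.0 (fully open).
Only numpy, scipy, OpenCV 4.12 (cv2) and the standard library are available. Lean on these libraries where they do the work, as an engineer would, in place of code of your own. Each camera call takes 0.05 s, during which the arm holds its last target.

### The job

The heavy specimen vise standing on the aluminium base plate belongs at the back of that plate: between the two upright pins, its whole back edge home against the steel fence. It is far too heavy to shove along in one piece, so walk it there by pushing its left and right ends forward in turn, never pressing on it with more than about 20 N; once both ends are home, swing the toggle clamp over until its pad bears on the left end of the vise's base, and let go. Leave the other things on the bench where they are.

Things in the scene. Friction and masses are not known exactly. Their poses are not given: they have to be found in the camera images.
- vise: heavy grey cast vise, 4.3 kg, loose on the base plate, a specimen puck held in its jaws. Origin: on the plate surface midway between its feet; x to the back, y along its length to the left. Its base slab is 90 mm (x) by 200 mm (y), 12 to 28 mm above the plate, on four domed feet at x +-12, y +-52 mm; bed, jaws and screw stand on it within x +-30, y -70..59 mm, up to 71 mm above the plate
- vise_push_left (a point): on the flat, smooth front edge of the vise's base slab near its left end (vise x -45, y +90, z 20 mm). Pushed ahead here the vise swings about its right feet, whose end backs up about 0.3 times as much. A swing takes about 10 to 15 N, more if the push also bears down on it; sliding the whole vise squarely takes 24 N or more
- vise_push_right (a point): the same point near the right end (vise x -45, y -90, z 20 mm): pushed here it swings about its left feet
- vise_back_left (a point): left back corner of the vise's base slab (vise x +45, y +100, z 20 mm); axes as the vise
- vise_back_right (a point): right back corner of the vise's base slab (vise x +45, y -100, z 20 mm); axes as the vise
- fixture: fixed aluminium base plate 255x395 mm, 8 mm thick, with steel fence, two pins and toggle clamp. Origin: on the bench under the home centre of the vise; x to the back, y to the left; the plate spans x -175..80, y -180..215 mm. The clamp's own foot, 10 mm thick, covers x -43..19, y 77..187 mm; the vise's slab passes 2 mm above it, the vise's feet pass beside it
- fence_face (a point): middle of the fence's front face (fixture x 45, y 0, z 28 mm), axes as the fixture; fence 266 mm long, 34 mm high above the plate. The vise is home when both its back corners lie at x = 0 in this frame. Upright pins 16 mm across, 36 mm high, at fixture x 31, y +-114 mm leave the slab 6 mm to spare at each end
- clamp_lever (a joint): angle of the toggle clamp, rad: handle, arm and pad are one rigid swinging part. About 0.21 with the pad bearing on the vise's slab, larger is open (1.26: handle lying out to the left). Swing the red handle up and over to the right to shut; friction torque about 0.2 N m, it stays where it is left
- lever_pivot (a point): a point on the hinge axis of the toggle clamp (fixture x -12, y 165, z 46 mm); the axis runs along the fixture's x
- lever_grip (a point): middle of the clamp's red handle, 82 mm from the hinge axis; the line to it from the pivot leans left of upright by 0.31 rad plus the joint value. The handle is a bar 15 mm wide along the hinge axis, 20 mm thick, 75 mm long, lying along that line
- clamp_pad (a point): underside of the clamp's round pad, 18 mm across, 81 mm from the hinge axis on the arm opposite the handle; shut, it comes down on the bare left end of the vise's slab, 12 mm from its edge, whose top is 36 mm above the bench
- puck: mounted specimen puck, 25 mm across, 16 mm high, standing on the base plate behind the clamp; bystander; origin at the centre of its underside
- hex_key: black L-shaped hex key, 33x85x5 mm, lying on the right edge of the base plate; bystander; origin at the centre of its underside
- paste_jar: screw-lid jar, 47 mm across, 36 mm high, on the bench to the left behind the fixture; bystander; origin at the centre of its underside
- tape_roll: roll of masking tape, 67 mm across, 18 mm high, on the bench right of the fixture; bystander; origin at the centre of its underside
- beaker: small clear beaker, 52 mm across, 66 mm high, right and behind the fixture; bystander; origin at the centre of its underside
- caliper: vernier caliper, 220 mm long, lying front right on the bench; bystander; origin at the centre of its underside

How it is judged:
On the way:
1. the vise stands home: both back corners within about 2 mm of the fence, between the pins, the clamp still open (x of each of vise_back_left, vise_back_right in the frame of fence_face above -0.0022 m and y of vise in the frame of fence_face between -0.009 and 0.009 m and angle between vise's own z axis and vertical below 0.04 rad and value of joint clamp_lever above 0.45 rad), for 0.2 s.
At the end, for the whole second after the job is handed in: Both back corners of the vise's base are within 2.2 mm of the fence face, the vise is flat on the plate, within 9 mm of the middle between the pins and at rest, and the clamp is shut with its pad down on the slab (joint below 0.25 rad) (x of each of vise_back_left, vise_back_right in the frame of fence_face above -0.0022 m and y of vise in the frame of fence_face between -0.009 and 0.009 m and angle between vise's own z axis and vertical below 0.04 rad and value of joint clamp_lever between 0.12 and 0.25 rad and linear speed of vise below 0.01 m/s); the robot touches nothing.
It fails at once if the vise is pressed with more than 22 N by the gripper or arm (contact force between any of the fingers, the arm and vise above 22 N).
It fails at once if the vise is tipped by more than 7 degrees (angle between vise's own z axis and vertical above 0.12 rad).
It fails at once if a bystander is moved by more than 15 mm (distance of any of puck, hex_key, paste_jar, tape_roll, beaker, caliper from where it was at the start of the episode above 0.015 m).
It also fails if it takes over 72 s, if anything falls off the work surface, if the arm or the gripper's body presses on something with over 40 N, if the wrist force passes 120 N, or if a joint passes its speed limit or range.

## Working session

There is one attempt and no reset: what is moved stays moved. The work goes in short steps, Python scripts to look and compute and a tool call to move; the robot and the scene stay as the last step left them, time stands still between calls to the robot, and variables do not carry over. Pictures are saved under pics/ and viewed, and the job is handed in when it is done.

Besides the shell and the picture viewer there is one more tool, called by a JSON object that holds its "fn" and its "kwargs", one argument or row to a line. arm_command: Moves the arm, as the interface text tells. Shifts and turns lie within -1 to 1; 1 stands for 0.2 m of shift or 60 degrees of turn. Its arguments: {"type":"object","properties":{"motion":{"type":"string"}},"required":["motion"]}

```bash
mkdir -p pics; ls; python3 - <<'E'
from bench import *
import cv2,numpy as np
o=get_obs(); print({k:np.round(v,3).tolist() for k,v in o.items()})
for n in ["scene","top"]:
    c=camera(n); cv2.imwrite(f"pics/{n}0.png",c["img"][:,:,::-1]); print(n,c["intrinsics"].tolist(),c["distortion"],np.round(c["pose"],3).tolist())
    for t in ["vise","fixture","clamp_lever","puck","hex_key","paste_jar","tape_roll","beaker","caliper"]:
        print(t,[(np.round(d["box"]).tolist(),round(d["conf"],2)) for d in search_frame(n,t)][:2])
E
```

```text
pics
{'time_s': 0.0, 'q': [-1.484, 0.182, 1.608, 0.0, 1.354, -0.206], 'dq': [0.0, -0.001, 0.001, 0.001, -0.002, -0.0], 'joint_efforts': [0.001, -44.487, -35.133, -0.0, 0.009, 0.0], 'eef_pos': [0.166, -0.55, 0.23], 'eef_rot': [-0.001, 0.989, 0.146, 0.0], 'wrist_force': [0.204, 0.665, 0.112], 'torque': [-0.004, -0.036, 0.052], 'opening': 1.005}
scene [[470.9959396075455, 0.0, 313.13742025067023], [0.0, 470.9959396075455, 202.29066507901507], [0.0, 0.0, 1.0]] [-0.02704775  0.          0.          0.          0.        ] [[-0.807, -0.399, 0.435, 0.028], [-0.59, 0.525, -0.613, 0.677], [0.016, -0.752, -0.659, 0.919], [0.0, 0.0, 0.0, 1.0]]
vise [([279.0, 203.0, 353.0, 258.0], 0.62)]
fixture [([222.0, 184.0, 384.0, 288.0], 0.55)]
clamp_lever [([221.0, 214.0, 279.0, 265.0], 0.88), ([221.0, 218.0, 286.0, 264.0], 0.2)]
puck []
hex_key []
paste_jar [([185.0, 262.0, 207.0, 289.0], 0.67)]
tape_roll [([349.0, 159.0, 368.0, 179.0], 0.49), ([386.0, 158.0, 398.0, 200.0], 0.3)]
beaker [([328.0, 138.0, 342.0, 165.0], 0.84)]
caliper [([387.0, 160.0, 397.0, 198.0], 0.54)]
top [[457.4272316483341, 0.0, 321.0910682854487], [0.0, 457.4272316483341, 202.70832326483054], [0.0, 0.0, 1.0]] [-0.08587513  0.          0.          0.          0.        ] [[0.014, -0.989, 0.15, 0.407], [-1.0, -0.013, 0.007, -0.101], [-0.005, -0.15, -0.989, 1.256], [0.0, 0.0, 0.0, 1.0]]
vise [([278.0, 190.0, 354.0, 242.0], 0.76), ([219.0, 158.0, 381.0, 262.0], 0.62)]
fixture [([221.0, 160.0, 388.0, 266.0], 0.57)]
clamp_lever [([221.0, 182.0, 282.0, 191.0], 0.81)]
puck [([254.0, 167.0, 263.0, 176.0], 0.53)]
hex_key [([375.0, 186.0, 380.0, 192.0], 0.61)]
paste_jar []
tape_roll [([415.0, 185.0, 441.0, 210.0], 0.84)]
beaker [([413.0, 151.0, 440.0, 173.0], 0.63)]
caliper []
```

```bash
python3 - <<'E'
import cv2
a=cv2.imread("pics/top0.png"); cv2.imwrite("pics/t1.png",cv2.resize(a[130:290,200:400],None,fx=4,fy=3.75,interpolation=cv2.INTER_CUBIC)[:600])
a=cv2.imread("pics/scene0.png"); cv2.imwrite("pics/s1.png",cv2.resize(a[130:310,170:410],None,fx=3.3,fy=3.3,interpolation=cv2.INTER_CUBIC))
E
```

```text
(no output)
```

View pics/t1.png

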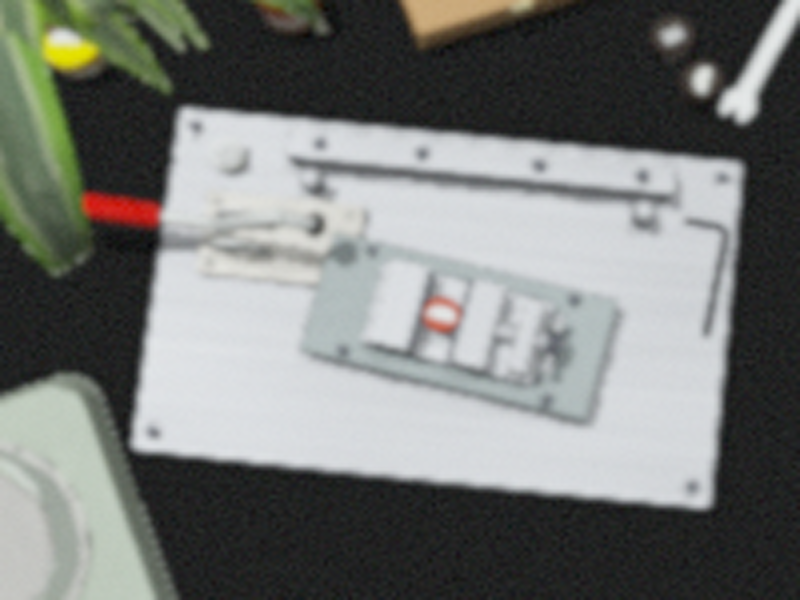

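View pics/s1.png

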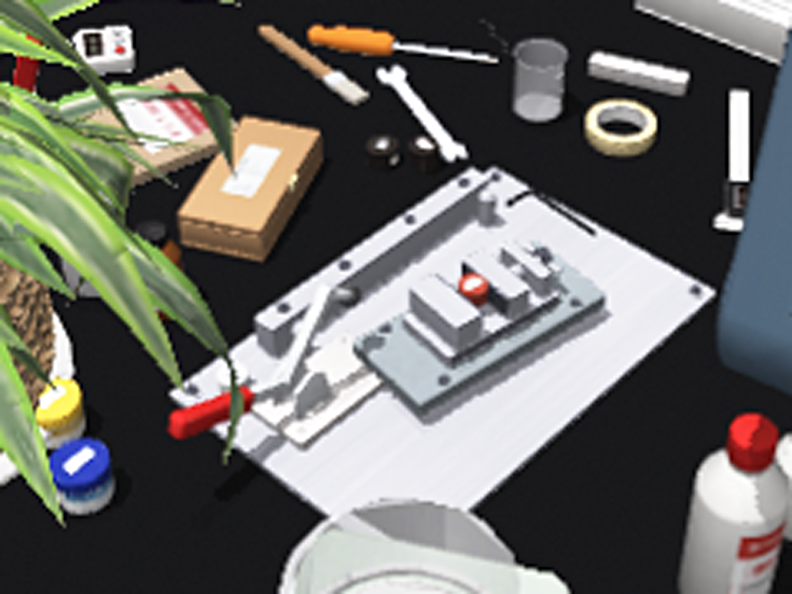

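View pics/top0.png

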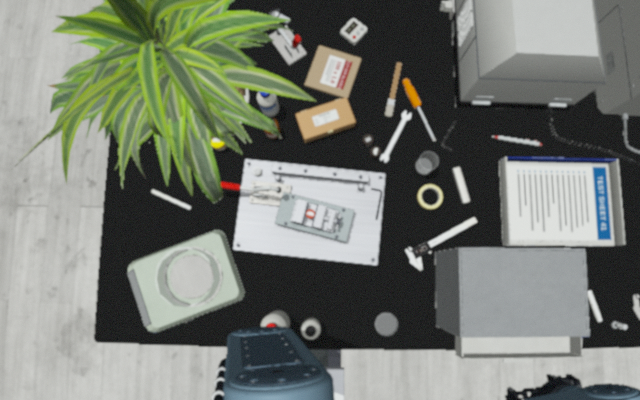

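```bash
cat > h.py <<'E'
import cv2,numpy as np
from scipy.optimize import least_squares
from scipy.spatial.transform import Rotation as R
def proj(P,K,D,T):
    Ti=np.linalg.inv(T); rv=cv2.Rodrigues(Ti[:3,:3])[0]
    return cv2.projectPoints(np.asarray(P,float).reshape(-1,1,3),rv,Ti[:3,3],np.asarray(K),np.asarray(D,float))[0].reshape(-1,2)
def ray(uv,z,K,D,T):
    n=cv2.undistortPoints(np.asarray(uv,float).reshape(-1,1,2),np.asarray(K),np.asarray(D,float)).reshape(-1,2)
    d=np.c_[n,np.ones(len(n))]@T[:3,:3].T
    return T[:3,3]+d*((z-T[2,3])/d[:,2:])
def toolT(o):
    w,x,y,z=o["eef_rot"]; T=np.eye(4); T[:3,:3]=R.from_quat([x,y,z,w]).as_matrix(); T[:3,3]=o["eef_pos"]; return T
def rect(name,pts,L,W,z):
    pass
E
python3 - <<'E'
from bench import *
from h import *
up=lambda p:np.array([[200+(u+.5)/4-.5,130+(v+.5)/3.75-.5] for u,v in p])
us=lambda p:np.array([[170+(u+.5)/3.3-.5,130+(v+.5)/3.3-.5] for u,v in p])
c=camera("top"); s=camera("scene")
print("plate top", ray(up([(178,106),(745,160),(132,452),(712,510)]),.008,c["intrinsics"],c["distortion"],c["pose"]).round(4))
print("slab top BL,BR,FL,FR", ray(up([(340,238),(620,305),(303,350),(590,424)]),.036,c["intrinsics"],c["distortion"],c["pose"]).round(4))
print("scene plate L-back,R-back,R-front", ray(us([(172,394),(492,168),(714,292)]),.008,s["intrinsics"],s["distortion"],s["pose"]).round(4))
print("scene slab BL? FL, FR", ray(us([(355,347),(422,408),(606,292)]),.036,s["intrinsics"],s["distortion"],s["pose"]).round(4))
E
```

```text
plate top [[ 0.7205  0.1263  0.008 ]
 [ 0.6843 -0.2715  0.008 ]
 [ 0.4618  0.1477  0.008 ]
 [ 0.4258 -0.2475  0.008 ]]
slab top BL,BR,FL,FR [[ 0.6168  0.007   0.036 ]
 [ 0.5706 -0.1826  0.036 ]
 [ 0.5352  0.0297  0.036 ]
 [ 0.4851 -0.163   0.036 ]]
scene plate L-back,R-back,R-front [[ 0.7113  0.1248  0.008 ]
 [ 0.6764 -0.2639  0.008 ]
 [ 0.4249 -0.241   0.008 ]]
scene slab BL? FL, FR [[ 0.6102  0.0172  0.036 ]
 [ 0.5274  0.0371  0.036 ]
 [ 0.4847 -0.1583  0.036 ]]
```

```bash
python3 - <<'E'
from bench import *
from h import *
c=camera("top"); s=camera("scene")
def P(c): 
    return c["intrinsics"],c["distortion"],c["pose"]
for z in (0,.1,.2,.3): print(z,"box corners",ray([(436,250),(588,250),(436,335),(588,355)],z,*P(c)).round(3)[:,:2].tolist(), "leaf",ray([(216,199)],z,*P(c)).round(3)[0,:2],"leaf scene",ray([(239,269)],z,*P(s)).round(3)[0,:2], "scale rt",ray([(243,292),(225,232)],z,*P(c)).round(3)[:,:2].tolist())
# fit fixture
up=lambda p:np.array([[200+(u+.5)/4-.5,130+(v+.5)/3.75-.5] for u,v in p])
us=lambda p:np.array([[170+(u+.5)/3.3-.5,130+(v+.5)/3.3-.5] for u,v in p])
def fit(ptsL,tp,sp,sidx,x0):
    def W(x):
        cs,sn=np.cos(x[2]),np.sin(x[2]); L=np.array(ptsL)
        return np.c_[x[0]+cs*L[:,0]-sn*L[:,1],x[1]+sn*L[:,0]+cs*L[:,1],L[:,2]]
    f=lambda x:np.r_[(proj(W(x),*P(c))-tp).ravel(),(proj(W(x)[sidx],*P(s))-sp).ravel()]
    r=least_squares(f,x0); print(r.x.round(4),r.fun.round(1)); return r.x
A=fit([(.08,.215,.008),(.08,-.18,.008),(-.175,.215,.008),(-.175,-.18,.008)],up([(178,106),(745,160),(132,452),(712,510)]),us([(172,394),(492,168),(714,292)]),[0,1,3],[.62,-.08,-.08])
B=fit([(.045,.1,.036),(.045,-.1,.036),(-.045,.1,.036),(-.045,-.1,.036)],up([(340,238),(620,305),(303,350),(590,424)]),us([(355,347),(422,408),(606,292)]),[0,2,3],[.55,-.08,-.2])
d=B[:2]-A[:2]; a=-A[2]; print("vise in fixture",np.cos(a)*d[0]-np.sin(a)*d[1],np.sin(a)*d[0]+np.cos(a)*d[1],B[2]-A[2])
E
```

```text
0 box corners [[0.47, -0.409], [0.473, -0.845], [0.242, -0.406], [0.184, -0.831]] leaf [0.604 0.202] leaf scene [0.634 0.143] scale rt [[0.349, 0.117], [0.512, 0.173]]
0.1 box corners [[0.465, -0.385], [0.468, -0.786], [0.255, -0.382], [0.202, -0.773]] leaf [0.588 0.178] leaf scene [0.568 0.201] scale rt [[0.354, 0.099], [0.503, 0.151]]
0.2 box corners [[0.46, -0.36], [0.462, -0.726], [0.268, -0.357], [0.22, -0.715]] leaf [0.572 0.154] leaf scene [0.502 0.26 ] scale rt [[0.359, 0.082], [0.495, 0.129]]
0.3 box corners [[0.455, -0.336], [0.457, -0.667], [0.281, -0.333], [0.238, -0.656]] leaf [0.557 0.13 ] leaf scene [0.436 0.318] scale rt [[0.363, 0.065], [0.487, 0.107]]
[ 0.6172 -0.0824 -0.0901] [ 0.6  1.5 -0.9  1.3  0.1 -0.2 -0.6 -0.3 -1.3 -0.9 -0.2 -1.3  0.3 -1.2]
[ 0.5508 -0.0753 -0.2339] [-1.7 -0.4  0.1 -0.3 -1.   1.8 -0.3  0.4 -0.9 -2.4  0.3 -1.6  1.  -0.6]
vise in fixture -0.06670486201160152 0.001091996085379225 -0.1438211181876099
```

{"fn": "arm_command", "kwargs": {
  "motion": "0 0 -0.2 0 0 0 0; 0 0 -0.2 0 0 0 0; 0 0 -0.2 0 0 0 0; 0.16 -0.12 0 0 0 0 0; 0.16 -0.12 0 0 0 0 0; 0.16 -0.12 0 0 0 0 0; 0.16 -0.12 0 0 0 0 0; 0.16 -0.12 0 0 0 0 0; 0.16 -0.12 0 0 0 0 0; 0.16 -0.12 0 0 0 0 0"
}}

```text
time_s: 2.03
eef_pos: [0.3333, -0.3228, 0.3574]
eef_rot: [0.001, 0.99, 0.139, 0.001]
wrist_force: [-0.3, -0.2, 0.1]
opening: -0.0
```

{"fn": "arm_command", "kwargs": {
  "motion": "0.16 -0.12 0 0 0 0 0; 0.16 -0.12 0 0 0 0 0; 0.16 -0.12 0 0 0 0 0; 0.16 -0.12 0 0 0 0 0; 0.16 -0.12 0 0 0 0 0; 0 0 0 0 0 0.12 0; 0 0 0 0 0 0.12 0; 0 0 0 0 0 0.12 0"
}}

```text
time_s: 2.7
eef_pos: [0.462, -0.1456, 0.3596]
eef_rot: [0.001, 0.999, -0.047, 0.004]
wrist_force: [0.2, -0.4, -1.2]
opening: -0.002
```

```bash
cat > w.py <<'E'
import sys
from bench import *
from h import *
o=get_obs(); c=camera("wrist"); T=toolT(o)@c["mount"]
n=sys.argv[1]
cv2.imwrite(f"pics/{n}.png",c["img"][:,:,::-1]); np.savez(f"pics/{n}.npz",T=T,K=c["intrinsics"],D=c["distortion"],Tt=toolT(o))
print(o["time_s"],T.round(3).tolist(),c["mount"].round(3).tolist())
E
python3 w.py w1
```

```text
2.7 [[-0.093, -0.956, -0.279, 0.535], [-0.996, 0.089, 0.025, -0.151], [0.001, 0.28, -0.96, 0.501], [0.0, 0.0, 0.0, 1.0]] [[0.001, -0.958, -0.288, 0.074], [1.0, 0.001, -0.001, -0.001], [0.002, -0.288, 0.958, -0.141], [0.0, 0.0, 0.0, 1.0]]
```

View pics/w1.png

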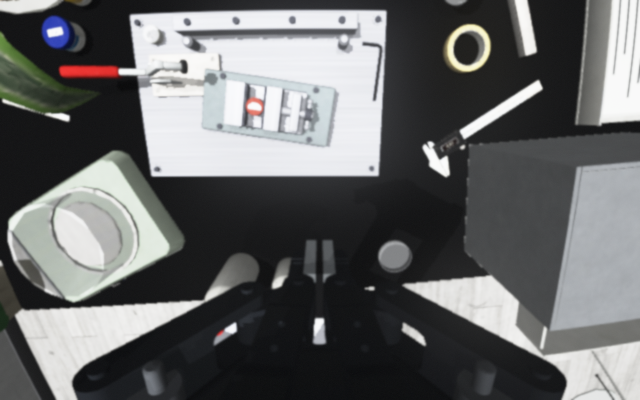

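```bash
python3 - <<'E'
import cv2
a=cv2.imread("pics/w1.png"); cv2.imwrite("pics/w1c.png",cv2.resize(a[0:190,125:391],None,fx=3,fy=3,interpolation=cv2.INTER_CUBIC))
E
```

```text
(no output)
```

View pics/w1c.png

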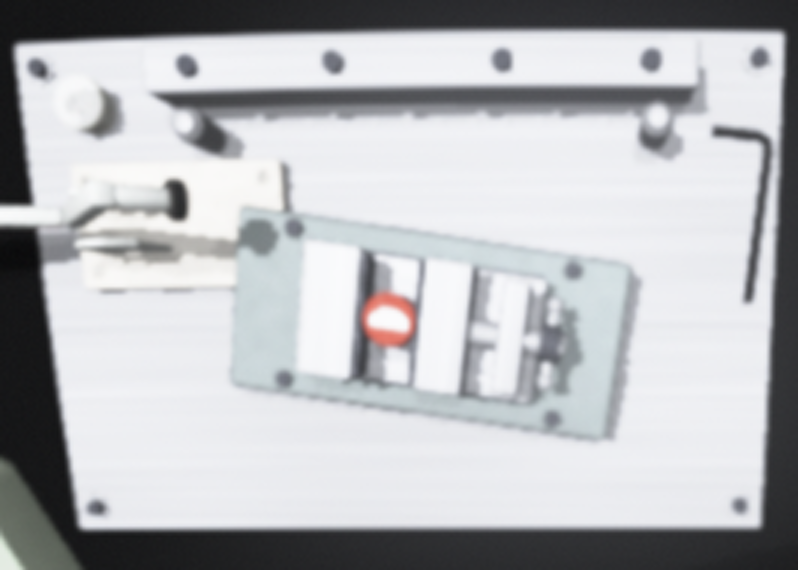

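```bash
cat >> h.py <<'E'
PL=[(.08,.215,.008),(.08,-.18,.008),(-.175,.215,.008),(-.175,-.18,.008)]
SL=[(.045,.1,.036),(.045,-.1,.036),(-.045,.1,.036),(-.045,-.1,.036)]
FE=[(.045,.133,.042),(.045,-.133,.042)]
def Wp(x,L):
    cs,sn=np.cos(x[2]),np.sin(x[2]); L=np.atleast_2d(L)
    return np.c_[x[0]+cs*L[:,0]-sn*L[:,1],x[1]+sn*L[:,0]+cs*L[:,1],L[:,2]]
def fit1(L,px,cam,x0):
    r=least_squares(lambda x:(proj(Wp(x,L),*cam)-px).ravel(),x0); print(r.x.round(4),r.fun.round(1)); return r.x
def rel(A,B):
    d=B[:2]-A[:2]; a=-A[2]; return np.array([np.cos(a)*d[0]-np.sin(a)*d[1],np.sin(a)*d[0]+np.cos(a)*d[1],B[2]-A[2]])
def ld(n):
    z=np.load(f"pics/{n}.npz"); return z["K"],z["D"],z["T"]
def crop(p,x0,y0,f): return np.array([[x0+(u+.5)/f-.5,y0+(v+.5)/f-.5] for u,v in p])
E
python3 - <<'E'
from h import *
cam=ld("w1")
A=fit1(PL,crop([(14,44),(784,32),(80,528),(762,526)],125,0,3),cam,[.62,-.08,-.08])
B=fit1(SL,crop([(240,207),(634,263),(232,383),(606,439)],125,0,3),cam,[.55,-.08,-.2])
print(rel(A,B)); print((proj(Wp(A,FE),*cam)-[125,0])*3)
print("puck",ray(crop([(80,108)],125,0,3),.016,*cam),"hex",ray(crop([(740,210)],125,0,3),.01,*cam))
E
```

```text
[ 0.618  -0.0812 -0.092 ] [-0.4 -0.2  0.6 -0.6 -0.2  0.5 -0.1  0.6]
[ 0.5542 -0.0743 -0.2386] [-0.8 -1.3  0.8 -0.3 -1.   1.2  1.   0.8]
[-0.06417561  0.00100498 -0.1466228 ]
[[141.83341425  91.63745458]
 [698.46005751  84.30299006]]
puck [[0.68000709 0.09249913 0.016     ]] hex [[ 0.59742483 -0.23969244  0.01      ]]
```

{"fn": "arm_command", "kwargs": {
  "motion": "0 0 0.2 0 0 0 0; 0 0 0.2 0 0 0 0; 0 0 0.2 0 0 0 0; 0 0 0.2 0 0 0 0; 0 0 0.2 0 0 0 0; 0 0 0.2 0 0 0 0; 0 0 0.2 0 0 0 0; 0 0 0.1 0 0 0 0; 0 0 0.05 0 0 0 0"
}}

```text
time_s: 3.5
eef_pos: [0.4711, -0.1523, 0.0457]
eef_rot: [0.007, 0.999, -0.038, 0.013]
wrist_force: [0.2, 0.2, 0.0]
opening: 0.001
```

```bash
cat > go.py <<'E'
# usage: go.py x y z yaw_deg [tilt]: single-step shift/turn in command units (world target)
import sys
from bench import *
from h import *
o=get_obs(); T=toolT(o); x,y,z,yaw=map(float,sys.argv[1:5])
a=np.radians(yaw)/2; Rt=R.from_quat([np.cos(a),np.sin(a),0,0]).as_matrix()
if len(sys.argv)>5: Rt=R.from_rotvec(np.radians(float(sys.argv[5]))*np.array([np.cos(-.0915),np.sin(-.0915),0])).as_matrix()@Rt
print("pos",o["eef_pos"].round(4) if hasattr(o["eef_pos"],"round") else o["eef_pos"],"F",np.round(o["wrist_force"],1),"t",o["time_s"])
print("shift",(T[:3,:3].T@(np.array([x,y,z])-T[:3,3])/.2).round(3),"turn",(R.from_matrix(T[:3,:3].T@Rt).as_rotvec()/np.radians(60)).round(3))
E
python3 go.py .468 -.152 .024 -5.2
```

```text
pos [ 0.4711 -0.1523  0.0457] F [0.2 0.2 0. ] t 3.5
shift [-0.019 -0.002  0.108] turn [ 0.012 -0.026  0.014]
```

{"fn": "arm_command", "kwargs": {
  "motion": "-0.02 0 0.06 0.012 -0.026 0.014 0; 0 0 0.05 0 0 0 0; 0 0 0 0 0 0 0"
}}

```text
time_s: 3.75
eef_pos: [0.4642, -0.1514, 0.0185]
eef_rot: [-0.002, 0.999, -0.042, -0.004]
wrist_force: [-1.1, -0.0, 0.2]
opening: 0.001
```

```bash
python3 go.py .468 -.152 .024 -5.2
```

```text
pos [ 0.4642 -0.1514  0.0185] F [-1.1 -0.   0.2] t 3.75
shift [ 0.019  0.002 -0.028] turn [-0.004  0.007  0.006]
```

{"fn": "arm_command", "kwargs": {
  "motion": "0.01 0 -0.02 0 0.005 0 0; 0.01 0 0 0 0 0 0; 0.01 0 0 0 0 0 0; 0.01 0 0 0 0 0 0"
}}

```text
time_s: 4.08
eef_pos: [0.4742, -0.1533, 0.0251]
eef_rot: [-0.001, 0.999, -0.041, 0.002]
wrist_force: [-0.4, 0.5, 0.5]
opening: -0.0
```

{"fn": "arm_command", "kwargs": {
  "motion": "0.01 0 0 0 0 0 0; 0.01 0 0 0 0 0 0; 0.01 0 0 0 0 0 0"
}}

```text
time_s: 4.33
eef_pos: [0.4762, -0.1534, 0.0255]
eef_rot: [-0.001, 0.999, -0.039, -0.004]
wrist_force: [-9.5, -2.4, 3.0]
opening: 0.002
```

{"fn": "arm_command", "kwargs": {
  "motion": "0.012 0 0 0 0 0 0; 0.012 0 0 0 0 0 0; 0.012 0 0 0 0 0 0"
}}

```text
time_s: 4.58
eef_pos: [0.4762, -0.1523, 0.0245]
eef_rot: [-0.002, 0.999, -0.038, -0.012]
wrist_force: [-9.0, 0.6, 4.6]
opening: -0.001
```

```bash
python3 go.py .48 -.152 .024 -5.2
```

```text
pos [ 0.4762 -0.1523  0.0245] F [-9.   0.6  4.6] t 4.5833
shift [ 0.019 -0.003  0.002] turn [-0.004  0.023  0.015]
```

{"fn": "arm_command", "kwargs": {
  "motion": "0.015 0 -0.004 0 0.02 0 0; 0.015 0 -0.004 0 0.01 0 0"
}}

```text
time_s: 4.75
eef_pos: [0.4768, -0.1512, 0.0246]
eef_rot: [-0.003, 0.999, -0.037, -0.003]
wrist_force: [-9.5, -1.9, 1.5]
opening: -0.0
```

```bash
python3 go.py .48 -.152 .024 -5.2
```

```text
pos [ 0.4768 -0.1512  0.0246] F [-9.5 -1.9  1.5] t 4.75
shift [0.016 0.003 0.003] turn [-0.006  0.005  0.017]
```

{"fn": "arm_command", "kwargs": {
  "motion": "0.02 0 -0.003 -0.004 0.008 0.01 0; 0.02 0 -0.003 0 0.008 0.005 0"
}}

```text
time_s: 4.92
eef_pos: [0.4774, -0.1497, 0.0239]
eef_rot: [-0.003, 0.999, -0.044, -0.002]
wrist_force: [-14.6, -0.1, 3.9]
opening: 0.002
```

{"fn": "arm_command", "kwargs": {
  "motion": "0.02 0.004 -0.005 0 0.006 0 0; 0.02 0.004 -0.005 0 0.006 0 0"
}}

```text
time_s: 5.08
eef_pos: [0.4774, -0.1494, 0.0239]
eef_rot: [-0.005, 0.999, -0.043, -0.005]
wrist_force: [-13.3, -0.9, 4.5]
opening: -0.005
```

{"fn": "arm_command", "kwargs": {
  "motion": "0.022 0.002 -0.015 0.006 0.01 0 0; 0.022 0.002 -0.012 0 0.01 0 0"
}}

```text
time_s: 5.25
eef_pos: [0.4789, -0.1481, 0.0265]
eef_rot: [-0.01, 0.999, -0.042, -0.002]
wrist_force: [-7.3, 0.6, -3.8]
opening: 0.001
```

{"fn": "arm_command", "kwargs": {
  "motion": "0.022 0.004 0 -0.015 0.005 0 0; 0.022 0.004 0 -0.005 0.005 0 0"
}}

```text
time_s: 5.42
eef_pos: [0.4799, -0.148, 0.0243]
eef_rot: [-0.002, 0.999, -0.041, -0.005]
wrist_force: [-15.2, 0.4, 6.2]
opening: 0.0
```

{"fn": "arm_command", "kwargs": {
  "motion": "0.022 0.004 -0.009 -0.004 0.01 0 0; 0.022 0.004 -0.007 -0.004 0.008 0 0; 0.022 0.004 -0.007 -0.004 0.008 0 0"
}}

```text
time_s: 5.67
eef_pos: [0.4802, -0.148, 0.0247]
eef_rot: [0.002, 0.999, -0.039, -0.006]
wrist_force: [-14.0, -2.3, 1.7]
opening: -0.0
```

{"fn": "arm_command", "kwargs": {
  "motion": "0.025 0.004 -0.009 -0.007 0.01 0 0; 0.025 0.004 -0.009 -0.004 0.01 0 0; 0.025 0.004 -0.009 -0.004 0.01 0 0"
}}

```text
time_s: 5.92
eef_pos: [0.4826, -0.148, 0.0254]
eef_rot: [0.008, 0.999, -0.038, -0.004]
wrist_force: [-10.9, -1.5, -2.1]
opening: 0.003
```

{"fn": "arm_command", "kwargs": {
  "motion": "0.025 0.004 -0.007 0.007 0.01 0.005 0; 0.025 0.004 -0.008 0.004 0.01 0.005 0; 0.025 0.002 -0.008 0 0.01 0 0; 0.025 0.002 -0.008 0 0.01 0 0; 0.025 0.002 -0.008 0 0.01 0 0; 0.025 0.002 -0.008 0 0.01 0 0"
}}

```text
time_s: 6.42
eef_pos: [0.4861, -0.1473, 0.0258]
eef_rot: [-0.003, 0.999, -0.04, -0.001]
wrist_force: [-13.0, -3.0, 0.9]
opening: -0.0
```

```bash
python3 go.py .48 -.148 .024 -5.2
```

```text
pos [ 0.4861 -0.1473  0.0258] F [-13.   -3.    0.9] t 6.4167
shift [-0.03   0.006  0.009] turn [-0.006  0.003  0.011]
```

{"fn": "arm_command", "kwargs": {
  "motion": "0.028 0.004 -0.007 -0.005 0.01 0.006 0; 0.028 0.004 -0.008 0 0.01 0.004 0; 0.028 0.002 -0.008 0 0.01 0.004 0; 0.028 0.002 -0.008 0 0.01 0.004 0; 0.028 0.002 -0.008 0 0.01 0.004 0; 0.028 0.002 -0.008 0 0.01 0.004 0"
}}

```text
time_s: 6.92
eef_pos: [0.4924, -0.148, 0.0262]
eef_rot: [-0.005, 0.999, -0.05, 0.001]
wrist_force: [-13.4, -2.2, 0.4]
opening: 0.0
```

```bash
python3 go.py .48 -.148 .024 -5.2
```

```text
pos [ 0.4924 -0.148   0.0262] F [-13.4  -2.2   0.4] t 6.9167
shift [-0.062  0.006  0.011] turn [-0.009 -0.001 -0.01 ]
```

{"fn": "arm_command", "kwargs": {
  "motion": "0.029 0.003 -0.007 -0.006 0.006 -0.006 0; 0.029 0.003 -0.007 -0.003 0.008 0 0; 0.029 0.003 -0.008 0 0.008 0 0; 0.029 0.003 -0.008 0 0.008 0 0; 0.029 0.003 -0.008 0 0.008 0 0; 0.029 0.003 -0.008 0 0.008 0 0; 0.029 0.003 -0.008 0 0.008 0 0"
}}

```text
time_s: 7.5
eef_pos: [0.501, -0.1515, 0.0265]
eef_rot: [-0.004, 0.999, -0.043, -0.006]
wrist_force: [-13.6, -4.9, -0.2]
opening: -0.002
```

```bash
python3 go.py .48 -.148 .024 -5.2
```

```text
pos [ 0.501  -0.1515  0.0265] F [-13.6  -4.9  -0.2] t 7.5
shift [-0.106 -0.008  0.014] turn [-0.006  0.012  0.004]
```

{"fn": "arm_command", "kwargs": {
  "motion": "0.029 -0.002 -0.006 -0.005 0.012 0.002 0; 0.029 -0.002 -0.006 0 0.008 0 0; 0.029 -0.002 -0.006 0 0.008 0 0; 0.029 0 -0.006 0 0.008 0 0; 0.029 0 -0.006 0 0.008 0 0; 0.029 0 -0.006 0 0.008 0 0; 0.029 0 -0.006 0 0.008 0 0"
}}

```text
time_s: 8.08
eef_pos: [0.5079, -0.1523, 0.0253]
eef_rot: [-0.003, 0.999, -0.039, -0.013]
wrist_force: [-19.0, -4.3, 7.7]
opening: 0.001
```

```bash
python3 go.py .48 -.148 .024 -5.2; python3 w.py w2; python3 - <<'E'
import cv2
a=cv2.imread("pics/w2.png"); cv2.imwrite("pics/w2c.png",cv2.resize(a,None,fx=1.25,fy=1.25))
E
```

```text
pos [ 0.5079 -0.1523  0.0253] F [-19.   -4.3   7.7] t 8.0833
shift [-0.141 -0.01   0.01 ] turn [-0.004  0.024  0.012]
8.0833 [[-0.078, -0.947, -0.311, 0.585], [-0.997, 0.072, 0.03, -0.158], [-0.006, 0.312, -0.95, 0.165], [0.0, 0.0, 0.0, 1.0]] [[0.001, -0.958, -0.288, 0.074], [1.0, 0.001, -0.001, -0.001], [0.001, -0.288, 0.958, -0.141], [0.0, 0.0, 0.0, 1.0]]
```

View pics/w2c.png

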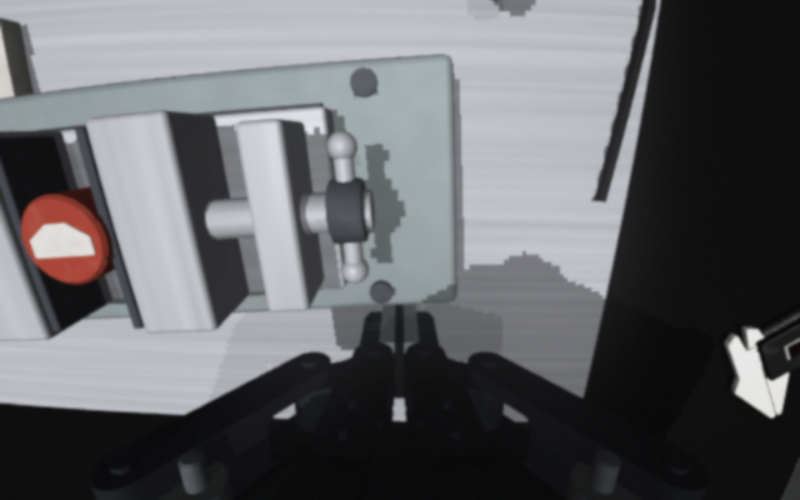

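{"fn": "arm_command", "kwargs": {
  "motion": "-0.05 0 0 0 0.02 0.01 0; -0.06 -0.03 0 0 0 0 0; -0.02 -0.15 0 0 0 0 0; 0 -0.19 0 0 0 0 0; 0 -0.19 0 0 0 0 0; 0 -0.12 0 0 0 0 0; 0 -0.04 0 0 0 0 0"
}}

```text
time_s: 8.72
eef_pos: [0.4975, -0.0068, 0.0295]
eef_rot: [0.0, 0.999, -0.048, 0.002]
wrist_force: [-0.0, -0.3, -0.3]
opening: -0.0
```

```bash
python3 go.py .502 .003 .026 -5.2; python3 w.py w3; python3 - <<'E'
import cv2
a=cv2.imread("pics/w3.png"); cv2.imwrite("pics/w3c.png",cv2.resize(a,None,fx=1.25,fy=1.25))
E
```

```text
pos [ 0.4975 -0.0068  0.0295] F [-0.  -0.3 -0.3] t 8.7167
shift [ 0.018 -0.051  0.018] turn [ 0.    -0.004 -0.005]
8.7167 [[-0.095, -0.954, -0.283, 0.571], [-0.995, 0.091, 0.029, -0.013], [-0.001, 0.284, -0.959, 0.171], [0.0, 0.0, 0.0, 1.0]] [[0.001, -0.958, -0.288, 0.074], [1.0, 0.001, -0.001, -0.001], [0.002, -0.288, 0.958, -0.141], [0.0, 0.0, 0.0, 1.0]]
```

View pics/w3c.png

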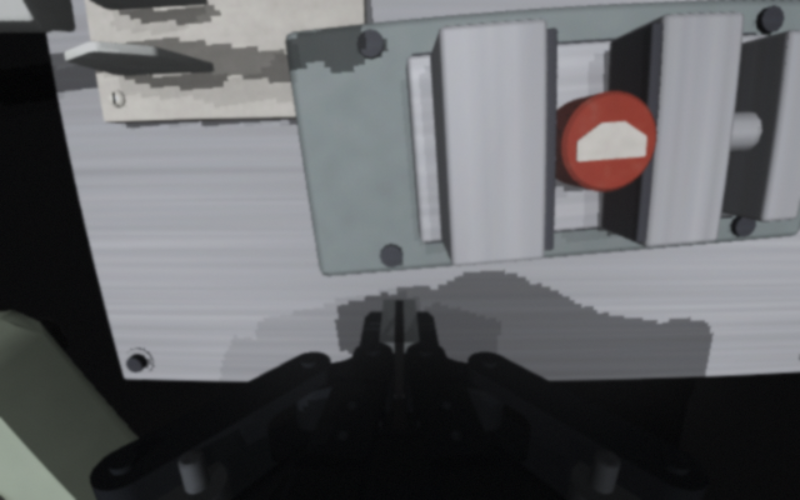

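```bash
python3 - <<'E'
from h import *
cam=ld("w3"); print(ray(crop([(323,274),(288,37),(797,234)],0,0,1.25),.036,*cam).round(4)); print("foot FL corner",ray(crop([(106,122)],0,0,1.25),.018,*cam),Wp([.618,-.0815,-.0915],[(-.043,.187,0)]))
p=ray(crop([(323,274),(288,37),(797,234)],0,0,1.25),.036,*cam); d=p[1]-p[0]; print(np.degrees(np.arctan2(d[1],d[0])),np.linalg.norm(d)); d=p[0]-p[2]; print(np.degrees(np.arctan2(-d[0],d[1])))
E
```

```text
[[ 0.5245  0.0215  0.036 ]
 [ 0.609   0.0208  0.036 ]
 [ 0.5228 -0.1714  0.036 ]]
foot FL corner [[0.59231937 0.10620519 0.018     ]] [[0.59226651 0.10864675 0.        ]]
-0.519357502324444 0.08451992498782285
-0.48735383244182734
```

{"fn": "arm_command", "kwargs": {
  "motion": "0.02 -0.03 0.01 0 0 0 0; 0.02 -0.02 0.005 0 0 0 0; 0.01 0 0 0 0 0 0; 0.01 0 0 0 0 0 0"
}}

```text
time_s: 9.1
eef_pos: [0.5103, 0.0016, 0.0266]
eef_rot: [0.0, 0.999, -0.047, 0.0]
wrist_force: [-10.5, 1.3, 4.1]
opening: -0.0
```

```bash
python3 go.py .502 .004 .026 -5.2
```

```text
pos [0.5103 0.0016 0.0266] F [-10.5   1.3   4.1] t 9.1
shift [-0.043 -0.008  0.003] turn [ 0.    -0.001 -0.003]
```

{"fn": "arm_command", "kwargs": {
  "motion": "0.024 0 -0.01 0 0.008 0 0; 0.026 0 -0.009 0 0.01 0 0; 0.026 0 -0.009 0 0.01 0 0; 0.026 0 -0.009 0 0.01 0 0"
}}

```text
time_s: 9.43
eef_pos: [0.5112, 0.0009, 0.0258]
eef_rot: [-0.003, 0.999, -0.048, -0.003]
wrist_force: [-13.6, 2.5, 5.9]
opening: 0.001
```

```bash
python3 go.py .502 .004 .026 -5.2
```

```text
pos [0.5112 0.0009 0.0258] F [-13.6   2.5   5.9] t 9.4333
shift [-0.047 -0.011 -0.   ] turn [-0.005  0.006 -0.005]
```

{"fn": "arm_command", "kwargs": {
  "motion": "0.025 -0.002 -0.02 -0.004 0.012 -0.003 0; 0.026 -0.002 -0.013 0 0.01 0 0; 0.026 -0.002 -0.012 0 0.01 0 0"
}}

```text
time_s: 9.68
eef_pos: [0.5121, 0.0008, 0.0274]
eef_rot: [-0.002, 0.999, -0.048, -0.003]
wrist_force: [-12.6, 3.3, -0.5]
opening: 0.003
```

```bash
python3 go.py .502 .004 .026 -5.2
```

```text
pos [0.5121 0.0008 0.0274] F [-12.6   3.3  -0.5] t 9.6833
shift [-0.052 -0.011  0.007] turn [-0.004  0.006 -0.005]
```

{"fn": "arm_command", "kwargs": {
  "motion": "0.028 -0.003 -0.009 -0.004 0.012 -0.004 0; 0.028 -0.003 -0.009 0 0.01 -0.002 0; 0.028 -0.003 -0.009 0 0.01 0 0; 0.028 -0.003 -0.009 0 0.01 0 0; 0.028 -0.003 -0.009 0 0.01 0 0"
}}

```text
time_s: 10.1
eef_pos: [0.5121, 0.0014, 0.0248]
eef_rot: [-0.003, 0.999, -0.047, -0.009]
wrist_force: [-15.0, 2.3, 7.8]
opening: 0.001
```

```bash
python3 go.py .502 .004 .026 -5.2
```

```text
pos [0.5121 0.0014 0.0248] F [-15.    2.3   7.8] t 10.1
shift [-0.052 -0.008 -0.005] turn [-0.005  0.017 -0.002]
```

{"fn": "arm_command", "kwargs": {
  "motion": "0.025 -0.003 -0.02 -0.004 0.02 0 0; 0.028 -0.003 -0.014 0 0.014 0 0; 0.028 -0.003 -0.013 0 0.012 0 0; 0.028 -0.003 -0.013 0 0.012 0 0"
}}

```text
time_s: 10.43
eef_pos: [0.514, 0.0018, 0.0263]
eef_rot: [-0.003, 0.999, -0.049, -0.001]
wrist_force: [-10.7, 2.4, -2.5]
opening: 0.0
```

```bash
python3 go.py .502 .004 .026 -5.2
```

```text
pos [0.514  0.0018 0.0263] F [-10.7   2.4  -2.5] t 10.4333
shift [-0.061 -0.005  0.002] turn [-0.005  0.003 -0.006]
```

{"fn": "arm_command", "kwargs": {
  "motion": "0.029 -0.002 -0.011 -0.004 0.01 -0.004 0; 0.029 -0.002 -0.011 -0.002 0.01 -0.002 0; 0.029 -0.002 -0.011 0 0.01 0 0; 0.029 -0.002 -0.011 0 0.01 0 0; 0.029 -0.002 -0.011 0 0.01 0 0; 0.029 -0.002 -0.011 0 0.01 0 0"
}}

```text
time_s: 10.93
eef_pos: [0.5139, 0.0019, 0.0251]
eef_rot: [-0.003, 0.999, -0.047, -0.011]
wrist_force: [-16.1, 2.1, 7.3]
opening: -0.003
```

```bash
python3 go.py .502 .004 .026 -5.2
```

```text
pos [0.5139 0.0019 0.0251] F [-16.1   2.1   7.3] t 10.9333
shift [-0.06  -0.005 -0.003] turn [-0.005  0.02  -0.004]
```

{"fn": "arm_command", "kwargs": {
  "motion": "0.026 -0.003 -0.02 -0.004 0.025 0 0; 0.029 -0.002 -0.015 0 0.018 0 0; 0.029 -0.002 -0.014 0 0.018 0 0; 0.029 -0.002 -0.014 0 0.018 0 0; 0.029 -0.002 -0.014 0 0.018 0 0; 0.029 -0.002 -0.014 0 0.018 0 0"
}}

```text
time_s: 11.43
eef_pos: [0.5179, 0.0022, 0.0271]
eef_rot: [-0.004, 0.999, -0.051, 0.016]
wrist_force: [-9.3, 3.7, -3.8]
opening: 0.004
```

```bash
python3 go.py .502 .004 .026 -5.2
```

```text
pos [0.5179 0.0022 0.0271] F [-9.3  3.7 -3.8] t 11.4333
shift [-0.08  -0.001  0.003] turn [-0.009 -0.03  -0.01 ]
```

{"fn": "arm_command", "kwargs": {
  "motion": "0.03 -0.002 -0.009 -0.005 0.004 -0.005 0; 0.03 -0.002 -0.01 -0.002 0.008 -0.002 0; 0.03 -0.002 -0.01 0 0.01 0 0; 0.03 -0.002 -0.01 0 0.012 0 0"
}}

```text
time_s: 11.77
eef_pos: [0.5182, 0.0024, 0.0253]
eef_rot: [-0.003, 0.999, -0.048, 0.006]
wrist_force: [-15.5, 2.3, 6.5]
opening: 0.006
```

```bash
python3 go.py .502 .004 .026 -5.2
```

```text
pos [0.5182 0.0024 0.0253] F [-15.5   2.3   6.5] t 11.7667
shift [-0.081 -0.    -0.004] turn [-0.006 -0.012 -0.006]
```

{"fn": "arm_command", "kwargs": {
  "motion": "0.028 -0.002 -0.02 -0.005 0.012 -0.003 0; 0.03 -0.002 -0.015 0 0.014 0 0; 0.03 -0.002 -0.015 0 0.014 0 0; 0.03 -0.002 -0.015 0 0.014 0 0; 0.03 -0.002 -0.015 0 0.014 0 0; 0.03 -0.002 -0.015 0 0.014 0 0"
}}

```text
time_s: 12.27
eef_pos: [0.5222, 0.0024, 0.0278]
eef_rot: [-0.004, 0.999, -0.05, 0.014]
wrist_force: [-9.2, 3.1, -3.4]
opening: 0.0
```

```bash
python3 go.py .502 .004 .026 -5.2
```

```text
pos [0.5222 0.0024 0.0278] F [-9.2  3.1 -3.4] t 12.2667
shift [-0.102  0.002  0.006] turn [-0.009 -0.026 -0.009]
```

{"fn": "arm_command", "kwargs": {
  "motion": "0.032 -0.002 -0.011 -0.007 0.004 -0.005 0; 0.033 -0.001 -0.013 -0.003 0.006 -0.002 0; 0.033 -0.001 -0.014 0 0.01 0 0; 0.033 -0.001 -0.014 0 0.01 0 0; 0.033 -0.001 -0.014 0 0.01 0 0; 0.033 -0.001 -0.014 0 0.01 0 0"
}}

```text
time_s: 12.77
eef_pos: [0.5236, 0.0029, 0.0273]
eef_rot: [-0.004, 0.999, -0.049, -0.004]
wrist_force: [-15.4, 4.0, 4.8]
opening: 0.002
```

```bash
python3 go.py .502 .004 .026 -5.2
```

```text
pos [0.5236 0.0029 0.0273] F [-15.4   4.    4.8] t 12.7667
shift [-0.108  0.005  0.008] turn [-0.007  0.008 -0.007]
```

{"fn": "arm_command", "kwargs": {
  "motion": "0.032 0 -0.019 -0.007 0.016 -0.005 0; 0.032 0 -0.016 -0.002 0.016 -0.002 0; 0.032 0 -0.016 0 0.015 0 0; 0.032 0 -0.016 0 0.015 0 0; 0.032 0 -0.016 0 0.012 0 0; 0.032 0 -0.016 0 0.012 0 0; 0.032 0 -0.016 0 0.012 0 0; 0.032 0 -0.016 0 0.012 0 0"
}}

```text
time_s: 13.43
eef_pos: [0.5285, 0.0037, 0.0285]
eef_rot: [-0.008, 0.999, -0.05, 0.001]
wrist_force: [-11.7, 4.7, -3.4]
opening: -0.002
```

```bash
python3 go.py .502 .004 .026 -5.2
```

```text
pos [0.5285 0.0037 0.0285] F [-11.7   4.7  -3.4] t 13.4333
shift [-0.132  0.012  0.012] turn [-0.015 -0.001 -0.009]
```

{"fn": "arm_command", "kwargs": {
  "motion": "0.035 0.002 -0.013 -0.01 0.01 -0.005 0; 0.036 0.002 -0.016 -0.004 0.012 -0.003 0; 0.036 0.002 -0.016 0 0.012 0 0; 0.036 0.002 -0.016 0 0.012 0 0; 0.036 0.002 -0.016 0 0.012 0 0; 0.036 0.002 -0.016 0 0.012 0 0; 0.036 0.002 -0.016 0 0.012 0 0; 0.036 0.002 -0.016 0 0.012 0 0"
}}

```text
time_s: 14.1
eef_pos: [0.5327, 0.0047, 0.0281]
eef_rot: [-0.012, 0.999, -0.05, -0.011]
wrist_force: [-14.9, 6.1, 2.9]
opening: -0.004
```

```bash
python3 go.py .502 .004 .026 -5.2
```

```text
pos [0.5327 0.0047 0.0281] F [-14.9   6.1   2.9] t 14.1
shift [-0.152  0.019  0.014] turn [-0.022  0.022 -0.009]
```

{"fn": "arm_command", "kwargs": {
  "motion": "0.034 -0.006 -0.018 -0.016 0.025 -0.007 0; 0.036 -0.004 -0.016 -0.008 0.018 -0.003 0; 0.036 -0.003 -0.016 -0.003 0.015 -0.002 0; 0.036 -0.003 -0.016 -0.003 0.015 -0.002 0; 0.036 -0.003 -0.016 -0.003 0.015 -0.002 0; 0.036 -0.003 -0.016 -0.003 0.015 -0.002 0; 0.036 -0.003 -0.016 -0.003 0.015 -0.002 0; 0.036 -0.003 -0.016 -0.003 0.015 -0.002 0"
}}

```text
time_s: 14.77
eef_pos: [0.5467, 0.0073, 0.0288]
eef_rot: [0.005, 0.999, -0.043, 0.008]
wrist_force: [-9.0, 3.2, -3.7]
opening: -0.002
```

```bash
python3 go.py .502 .004 .026 -5.2; python3 w.py w4; python3 - <<'E'
import cv2
a=cv2.imread("pics/w4.png"); cv2.imwrite("pics/w4c.png",cv2.resize(a,None,fx=1.25,fy=1.25))
E
```

```text
pos [0.5467 0.0073 0.0288] F [-9.   3.2 -3.7] t 14.7667
shift [-0.221  0.036  0.01 ] turn [ 0.009 -0.016  0.004]
14.7667 [[-0.086, -0.959, -0.271, 0.618], [-0.996, 0.085, 0.015, 0.003], [0.008, 0.272, -0.962, 0.171], [0.0, 0.0, 0.0, 1.0]] [[0.001, -0.958, -0.288, 0.074], [1.0, 0.001, -0.001, -0.001], [0.002, -0.288, 0.958, -0.141], [0.0, 0.0, 0.0, 1.0]]
```

View pics/w4c.png

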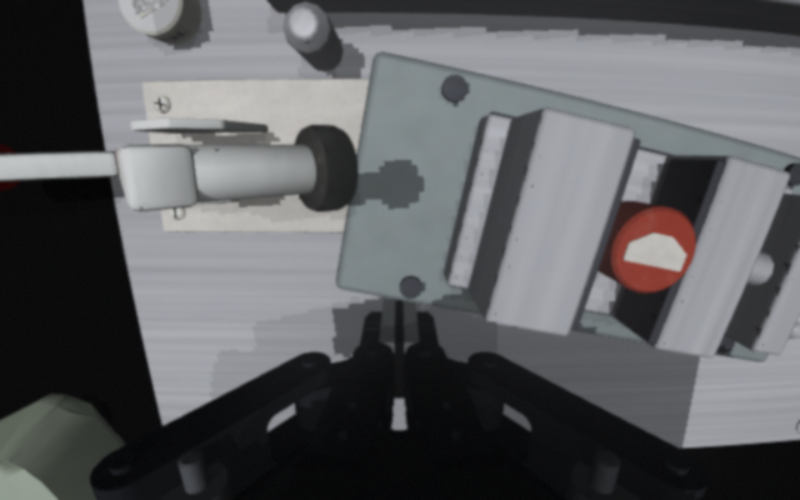

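```bash
cat > vp.py <<'E'
import sys
from h import *
F=np.array([.618,-.0815,-.0915])
def vp(n,FL,BL,side=1):
    cam=ld(n); p=ray(crop([FL,BL],0,0,1.25),.036,*cam); d=p[1]-p[0]; a=np.arctan2(d[1],d[0]); m=(p[0]+p[1])/2
    o=m[:2]-side*.1*np.array([-np.sin(a),np.cos(a)]); V=np.r_[o,a]; r=rel(F,V)
    print("len",np.linalg.norm(d).round(4),"vise world",V.round(4),"rel",r.round(4),"xL",(r[0]+.045*np.cos(r[2])-.1*np.sin(r[2])-.045).round(4),"xR",(r[0]+.045*np.cos(r[2])+.1*np.sin(r[2])-.045).round(4))
    for s in(1,-1): print("push pt",s,Wp(V,[(-.045,s*.09,0)])[0,:2].round(4))
n=sys.argv[1]; v=list(map(float,sys.argv[2:6])); vp(n,v[:2],v[2:],int(sys.argv[6]))
E
python3 vp.py w3 323 274 288 37 1; python3 vp.py w4 339 289 376 54 1;  python3 vp.py w2 455 300 450 56 -1
```

```text
len 0.0845 vise world [ 0.5658 -0.0788 -0.0091] rel [-0.0522 -0.0021  0.0824] xL -0.0606 xR -0.0441
push pt 1 [0.5216 0.0116]
push pt -1 [ 0.52   -0.1684]
len 0.0862 vise world [ 0.5814 -0.0775 -0.272 ] rel [-0.0368  0.0007 -0.1805] xL -0.0196 xR -0.0555
push pt 1 [0.5622 0.0213]
push pt -1 [ 0.5139 -0.1521]
len 0.0856 vise world [ 0.5661 -0.0749 -0.0142] rel [-0.0523  0.0018  0.0773] xL -0.0601 xR -0.0447
push pt 1 [0.5224 0.0157]
push pt -1 [ 0.5198 -0.1643]
```

{"fn": "arm_command", "kwargs": {
  "motion": "-0.1 0 0 0.008 -0.01 0 0; -0.13 0.04 0.005 0 0 0 0; -0.02 0.15 0.005 0 0 0 0; 0 0.19 0 0 0 0 0; 0 0.19 0 0 0 0 0; 0 0.19 0 0 0 0 0; 0 0.05 0 0 0 0 0"
}}

```text
time_s: 15.4
eef_pos: [0.4797, -0.1597, 0.024]
eef_rot: [0.001, 0.999, -0.044, 0.002]
wrist_force: [0.1, -0.0, 0.3]
opening: -0.001
```

```bash
python3 go.py .490 -.144 .028 -5.2
```

```text
pos [ 0.4797 -0.1597  0.024 ] F [ 0.1 -0.   0.3] t 15.4
shift [ 0.045 -0.083 -0.02 ] turn [ 0.001 -0.004  0.004]
```

{"fn": "arm_command", "kwargs": {
  "motion": "0.035 -0.07 -0.012 0 0 0 0; 0.03 -0.01 0 0 0 0 0; 0.02 0 0 0 0 0 0; 0.015 0 -0.002 0 0 0 0"
}}

```text
time_s: 15.73
eef_pos: [0.4994, -0.1535, 0.0263]
eef_rot: [0.001, 0.999, -0.049, -0.0]
wrist_force: [-14.6, -0.6, 4.3]
opening: -0.002
```

```bash
python3 go.py .490 -.144 .028 -5.2
```

```text
pos [ 0.4994 -0.1535  0.0263] F [-14.6  -0.6   4.3] t 15.7333
shift [-0.052 -0.043 -0.009] turn [ 0.002  0.    -0.007]
```

{"fn": "arm_command", "kwargs": {
  "motion": "0.028 0 -0.02 0 0.012 -0.004 0; 0.034 0 -0.015 0 0.014 -0.002 0; 0.034 0 -0.015 0 0.014 0 0; 0.034 0 -0.015 0 0.014 0 0; 0.034 0 -0.015 0 0.014 0 0; 0.034 0 -0.015 0 0.014 0 0"
}}

```text
time_s: 16.23
eef_pos: [0.5133, -0.1481, 0.0318]
eef_rot: [-0.005, 0.999, -0.041, 0.013]
wrist_force: [-12.7, -1.9, -0.1]
opening: 0.002
```

```bash
python3 go.py .490 -.15 .028 -5.2
```

```text
pos [ 0.5133 -0.1481  0.0318] F [-12.7  -1.9  -0.1] t 16.2333
shift [-0.116  0.019  0.016] turn [-0.011 -0.024  0.009]
```

{"fn": "arm_command", "kwargs": {
  "motion": "0.03 0.006 0 -0.008 -0.004 0.006 0; 0.03 0.004 -0.004 0 0.004 0.003 0; 0.03 0.002 -0.005 0 0.006 0 0; 0.03 0.002 -0.006 0 0.008 0 0; 0.03 0 -0.006 0 0.008 0 0"
}}

```text
time_s: 16.65
eef_pos: [0.5162, -0.1434, 0.0249]
eef_rot: [-0.009, 0.999, -0.04, -0.008]
wrist_force: [-17.7, -2.2, 6.5]
opening: 0.003
```

```bash
python3 go.py .490 -.15 .028 -5.2
```

```text
pos [ 0.5162 -0.1434  0.0249] F [-17.7  -2.2   6.5] t 16.65
shift [-0.128  0.043 -0.014] turn [-0.016  0.016  0.009]
```

{"fn": "arm_command", "kwargs": {
  "motion": "0.024 0.008 -0.018 -0.015 0.016 0.006 0; 0.03 0.006 -0.013 -0.005 0.012 0.003 0; 0.032 0.005 -0.012 -0.002 0.012 0 0; 0.032 0.004 -0.012 -0.002 0.012 0 0; 0.032 0.004 -0.012 -0.002 0.012 0 0; 0.032 0.004 -0.012 -0.002 0.012 0 0"
}}

```text
time_s: 17.15
eef_pos: [0.5204, -0.1422, 0.0252]
eef_rot: [-0.001, 0.999, -0.039, -0.006]
wrist_force: [-18.6, -2.0, 4.8]
opening: 0.001
```

```bash
python3 go.py .490 -.15 .028 -5.2
```

```text
pos [ 0.5204 -0.1422  0.0252] F [-18.6  -2.    4.8] t 17.15
shift [-0.148  0.051 -0.012] turn [-0.001  0.011  0.012]
```

{"fn": "arm_command", "kwargs": {
  "motion": "0.026 0.006 -0.018 -0.002 0.014 0.008 0; 0.03 0.004 -0.014 0 0.012 0.004 0; 0.03 0.004 -0.014 0 0.012 0.002 0; 0.03 0.004 -0.014 0 0.012 0.002 0; 0.03 0.004 -0.014 0 0.01 0.002 0; 0.03 0.004 -0.014 0 0.01 0.002 0"
}}

```text
time_s: 17.65
eef_pos: [0.5238, -0.1418, 0.0266]
eef_rot: [-0.005, 0.999, -0.044, -0.005]
wrist_force: [-14.0, -1.8, 0.1]
opening: 0.001
```

```bash
python3 go.py .490 -.15 .028 -5.2
```

```text
pos [ 0.5238 -0.1418  0.0266] F [-14.   -1.8   0.1] t 17.65
shift [-0.165  0.056 -0.006] turn [-0.01   0.01   0.002]
```

{"fn": "arm_command", "kwargs": {
  "motion": "0.031 0.006 -0.014 -0.006 0.012 0.002 0; 0.031 0.005 -0.014 -0.002 0.012 0.002 0; 0.031 0.005 -0.014 0 0.012 0.002 0; 0.031 0.005 -0.014 0 0.012 0.002 0; 0.031 0.005 -0.014 0 0.01 0.002 0; 0.031 0.005 -0.014 0 0.01 0.002 0; 0.031 0.005 -0.014 0 0.01 0.002 0; 0.031 0.005 -0.014 0 0.01 0.002 0"
}}

```text
time_s: 18.32
eef_pos: [0.5295, -0.145, 0.0267]
eef_rot: [-0.007, 0.999, -0.045, -0.009]
wrist_force: [-15.0, -3.3, 0.1]
opening: 0.001
```

```bash
python3 go.py .490 -.15 .028 -5.2
```

```text
pos [ 0.5295 -0.145   0.0267] F [-15.   -3.3   0.1] t 18.3167
shift [-0.195  0.043 -0.003] turn [-0.014  0.018  0.001]
```

{"fn": "arm_command", "kwargs": {
  "motion": "0.031 0.002 -0.014 -0.012 0.018 0.002 0; 0.031 0.001 -0.014 -0.004 0.014 0.001 0; 0.031 0 -0.014 -0.002 0.012 0 0; 0.031 0 -0.014 -0.002 0.012 0 0; 0.031 0 -0.014 -0.002 0.012 0 0; 0.031 0 -0.014 -0.002 0.012 0 0; 0.031 0 -0.014 -0.002 0.012 0 0; 0.031 0 -0.014 -0.002 0.012 0 0"
}}

```text
time_s: 18.98
eef_pos: [0.5348, -0.1424, 0.0262]
eef_rot: [0.003, 0.999, -0.038, -0.006]
wrist_force: [-15.9, -5.8, 0.8]
opening: -0.001
```

```bash
python3 go.py .490 -.15 .028 -5.2; python3 w.py w5; python3 - <<'E'
import cv2
a=cv2.imread("pics/w5.png"); cv2.imwrite("pics/w5c.png",cv2.resize(a,None,fx=1.25,fy=1.25))
E
```

```text
pos [ 0.5348 -0.1424  0.0262] F [-15.9  -5.8   0.8] t 18.9833
shift [-0.22   0.055 -0.006] turn [0.007 0.011 0.014]
18.9833 [[-0.076, -0.951, -0.299, 0.61], [-0.997, 0.074, 0.018, -0.146], [0.005, 0.3, -0.954, 0.167], [0.0, 0.0, 0.0, 1.0]] [[0.001, -0.958, -0.288, 0.074], [1.0, 0.001, -0.001, -0.001], [0.002, -0.288, 0.958, -0.141], [0.0, 0.0, 0.0, 1.0]]
```

View pics/w5c.png

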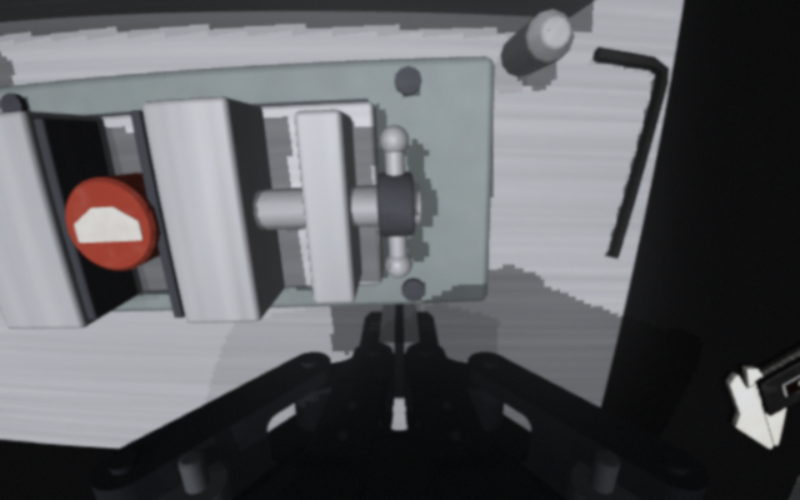

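```bash
python3 vp.py w5 487 300 492 58 -1; python3 - <<'E'
from h import *
cam=ld("w5"); print(proj(Wp([.618,-.0815,-.0915],[(.031,-.114,.044),(.045,-.133,.042),(.045,-.05,.042)]),*cam)*1.25)
E
```

```text
len 0.0863 vise world [ 0.5928 -0.0782 -0.0272] rel [-0.0254  0.0009  0.0643] xL -0.032 xR -0.0191
push pt 1 [0.5502 0.0129]
push pt -1 [ 0.5453 -0.167 ]
[[558.36210899  30.15367026]
 [621.12630558 -14.396814  ]
 [347.02820774 -25.48684059]]
```

{"fn": "arm_command", "kwargs": {
  "motion": "-0.06 0 0 0.006 0.01 0.014 0; -0.06 -0.03 0 0 0 0 0; -0.02 -0.15 0 0 0 0 0; 0 -0.19 0 0 0 0 0; 0 -0.19 0 0 0 0 0; 0 -0.11 0 0 0 0 0; 0 -0.02 0 0 0 0 0"
}}

```text
time_s: 19.62
eef_pos: [0.5169, 0.002, 0.0233]
eef_rot: [0.0, 0.999, -0.045, -0.003]
wrist_force: [-0.3, 0.3, 0.4]
opening: 0.006
```

```bash
python3 go.py .530 .001 .028 -5.2
```

```text
pos [0.5169 0.002  0.0233] F [-0.3  0.3  0.4] t 19.6167
shift [ 0.066 -0.001 -0.024] turn [ 0.001  0.006 -0.   ]
```

{"fn": "arm_command", "kwargs": {
  "motion": "0.06 0 -0.024 0 0.006 0 0; 0.03 0 -0.004 0 0 0 0; 0.015 0 -0.004 0 0 0 0; 0.015 0 -0.006 0 0 0 0"
}}

```text
time_s: 19.95
eef_pos: [0.5406, 0.0027, 0.0298]
eef_rot: [0.0, 0.999, -0.041, -0.002]
wrist_force: [-6.9, 0.5, -0.6]
opening: -0.001
```

```bash
python3 go.py .530 .001 .028 -5.2
```

```text
pos [0.5406 0.0027 0.0298] F [-6.9  0.5 -0.6] t 19.95
shift [-0.052  0.013  0.009] turn [0.001 0.003 0.007]
```

{"fn": "arm_command", "kwargs": {
  "motion": "0.03 0 -0.012 0 0.012 0.006 0; 0.034 0 -0.014 0 0.014 0.003 0; 0.034 0 -0.014 0 0.014 0 0; 0.034 0 -0.014 0 0.014 0 0; 0.034 0 -0.014 0 0.014 0 0; 0.034 0 -0.014 0 0.014 0 0; 0.034 0 -0.014 0 0.012 0 0"
}}

```text
time_s: 20.53
eef_pos: [0.5494, 0.0049, 0.0302]
eef_rot: [-0.006, 0.999, -0.048, 0.005]
wrist_force: [-13.1, 3.0, 1.3]
opening: 0.002
```

```bash
python3 go.py .530 .001 .028 -5.2
```

```text
pos [0.5494 0.0049 0.0302] F [-13.1   3.    1.3] t 20.5333
shift [-0.095  0.029  0.01 ] turn [-0.012 -0.009 -0.005]
```

Good, 1.3 mm/row. Continue.

{"fn": "arm_command", "kwargs": {
  "motion": "0.034 0.003 -0.013 -0.01 0.006 -0.004 0; 0.034 0.003 -0.013 -0.003 0.01 -0.002 0; 0.034 0.002 -0.013 0 0.012 0 0; 0.034 0.002 -0.013 0 0.012 0 0; 0.034 0.002 -0.013 0 0.012 0 0; 0.034 0.002 -0.013 0 0.012 0 0; 0.034 0.002 -0.013 0 0.012 0 0"
}}

```text
time_s: 21.12
eef_pos: [0.5499, 0.005, 0.0299]
eef_rot: [-0.006, 0.999, -0.046, -0.008]
wrist_force: [-17.0, 4.5, 7.4]
opening: 0.002
```

```bash
python3 go.py .530 .001 .028 -5.2
```

```text
pos [0.5499 0.005  0.0299] F [-17.    4.5   7.4] t 21.1167
shift [-0.097  0.029  0.011] turn [-0.011  0.016 -0.001]
```

{"fn": "arm_command", "kwargs": {
  "motion": "0.028 0.002 -0.024 -0.01 0.02 0 0; 0.034 0.002 -0.018 0 0.014 0 0; 0.034 0.002 -0.016 0 0.014 0 0; 0.034 0.002 -0.016 0 0.014 0 0; 0.034 0.002 -0.016 0 0.014 0 0"
}}

```text
time_s: 21.53
eef_pos: [0.5544, 0.0044, 0.0331]
eef_rot: [-0.005, 0.999, -0.048, 0.001]
wrist_force: [-9.7, 5.0, -2.7]
opening: -0.0
```

```bash
python3 go.py .530 .001 .028 -5.2
```

```text
pos [0.5544 0.0044 0.0331] F [-9.7  5.  -2.7] t 21.5333
shift [-0.12   0.029  0.025] turn [-0.01  -0.001 -0.005]
```

{"fn": "arm_command", "kwargs": {
  "motion": "0.01 -0.004 0.02 -0.008 0 -0.004 0; 0.026 -0.004 0.005 0 0.006 0 0; 0.034 -0.002 -0.014 0 0.014 0 0; 0.034 -0.002 -0.016 0 0.014 0 0; 0.034 -0.002 -0.016 0 0.014 0 0; 0.034 0 -0.016 0 0.014 0 0"
}}

```text
time_s: 22.03
eef_pos: [0.5602, 0.0066, 0.0259]
eef_rot: [-0.004, 0.999, -0.048, 0.001]
wrist_force: [-10.0, 3.3, -3.0]
opening: 0.0
```

```bash
python3 go.py .530 .001 .028 -5.2
```

```text
pos [0.5602 0.0066 0.0259] F [-10.    3.3  -3. ] t 22.0333
shift [-0.148  0.042 -0.011] turn [-0.008 -0.001 -0.004]
```

```bash
python3 w.py w6; python3 - <<'E'
import cv2
a=cv2.imread("pics/w6.png"); cv2.imwrite("pics/w6c.png",cv2.resize(a,None,fx=1.25,fy=1.25))
E
```

```text
22.0333 [[-0.095, -0.954, -0.285, 0.634], [-0.995, 0.088, 0.037, -0.001], [-0.01, 0.287, -0.958, 0.167], [0.0, 0.0, 0.0, 1.0]] [[0.001, -0.958, -0.288, 0.074], [1.0, 0.001, -0.001, -0.001], [0.002, -0.288, 0.958, -0.141], [0.0, 0.0, 0.0, 1.0]]
```

View pics/w6c.png

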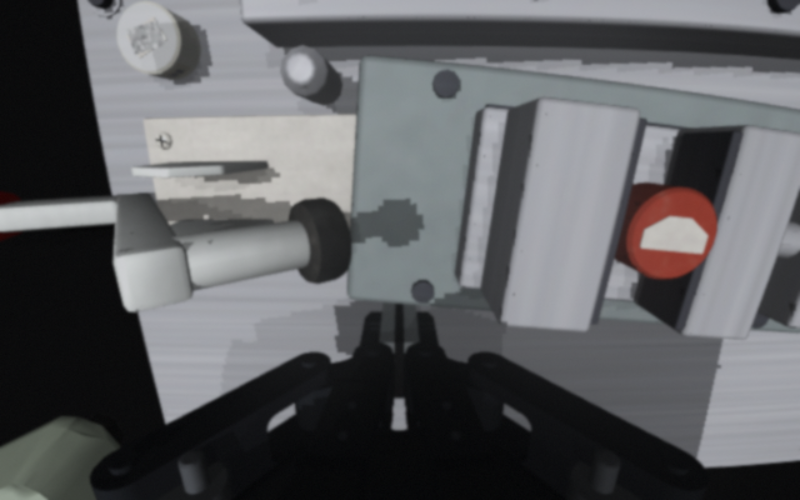

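```bash
python3 vp.py w6 350 296 362 58 1; python3 - <<'E'
from h import *
cam=ld("w6"); print(proj(Wp([.618,-.0815,-.0915],[(.031,.114,.044),(.045,.133,.042),(.045,.05,.042)]),*cam)*1.25)
E
```

```text
len 0.0847 vise world [ 0.6025 -0.081  -0.1771] rel [-0.0155 -0.0009 -0.0856] xL -0.0071 xR -0.0242
push pt 1 [0.574  0.0155]
push pt -1 [ 0.5423 -0.1617]
[[298.85402535  67.91285755]
 [237.40830916  22.53898834]
 [506.08902724  19.31419675]]
```

{"fn": "arm_command", "kwargs": {
  "motion": "-0.07 0 0 -0.006 0 -0.004 0; -0.06 0.04 -0.003 0 0 0 0; -0.01 0.15 -0.003 0 0 0 0; 0 0.19 0 0 0 0 0; 0 0.19 0 0 0 0 0; 0 0.15 0 0 0 0 0; 0 0.02 0 0 0 0 0"
}}

```text
time_s: 22.67
eef_pos: [0.5179, -0.1461, 0.0256]
eef_rot: [-0.0, 0.999, -0.045, 0.002]
wrist_force: [0.1, 0.0, 0.8]
opening: -0.001
```

```bash
python3 go.py .525 -.148 .027 -5.2
```

```text
pos [ 0.5179 -0.1461  0.0256] F [0.1 0.  0.8] t 22.6667
shift [ 0.036  0.006 -0.007] turn [-0.001 -0.003  0.001]
```

{"fn": "arm_command", "kwargs": {
  "motion": "0.04 0.005 -0.008 0 0 0 0; 0.02 0 -0.004 0 0 0 0; 0.02 0 -0.006 0 0.006 0 0; 0.026 0 -0.012 0 0.01 0 0; 0.03 0.002 -0.013 0 0.012 0 0; 0.03 0.002 -0.013 0 0.012 0 0"
}}

```text
time_s: 23.17
eef_pos: [0.5372, -0.1484, 0.0302]
eef_rot: [-0.003, 0.999, -0.045, 0.005]
wrist_force: [-14.2, -3.9, 0.4]
opening: -0.0
```

```bash
python3 go.py .525 -.148 .027 -5.2
```

```text
pos [ 0.5372 -0.1484  0.0302] F [-14.2  -3.9   0.4] t 23.1667
shift [-0.061  0.004  0.016] turn [-0.006 -0.009  0.   ]
```

{"fn": "arm_command", "kwargs": {
  "motion": "0.03 0 -0.01 -0.005 0.004 0 0; 0.03 0 -0.011 0 0.01 0 0; 0.03 0 -0.012 0 0.012 0 0; 0.03 0 -0.012 0 0.012 0 0; 0.03 0 -0.012 0 0.012 0 0; 0.03 0 -0.012 0 0.012 0 0; 0.03 0 -0.012 0 0.012 0 0"
}}

```text
time_s: 23.75
eef_pos: [0.5428, -0.1362, 0.0299]
eef_rot: [-0.006, 0.999, -0.036, -0.001]
wrist_force: [-18.0, -5.6, 2.2]
opening: 0.002
```

```bash
python3 go.py .525 -.148 .027 -5.2
```

```text
pos [ 0.5428 -0.1362  0.0299] F [-18.   -5.6   2.2] t 23.75
shift [-0.085  0.065  0.014] turn [-0.012  0.003  0.017]
```

```bash
python3 w.py w7; python3 - <<'E'
import cv2
a=cv2.imread("pics/w7.png"); cv2.imwrite("pics/w7c.png",cv2.resize(a,None,fx=1.25,fy=1.25))
E
```

```text
23.75 [[-0.072, -0.955, -0.289, 0.617], [-0.997, 0.064, 0.035, -0.143], [-0.014, 0.291, -0.957, 0.171], [0.0, 0.0, 0.0, 1.0]] [[0.001, -0.958, -0.288, 0.074], [1.0, 0.001, -0.001, -0.001], [0.002, -0.288, 0.958, -0.141], [0.0, 0.0, 0.0, 1.0]]
```

View pics/w7c.png

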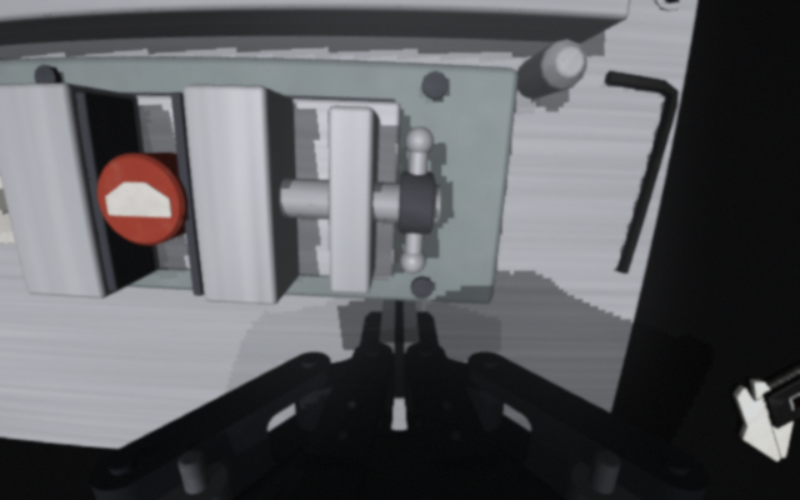

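```bash
python3 vp.py w7 493 301 516 69 -1; python3 - <<'E'
from h import *
cam=ld("w7"); print(proj(Wp([.618,-.0815,-.0915],[(.031,-.114,.044),(.045,-.133,.042),(.045,-.05,.042)]),*cam)*1.25)
print(proj(Wp([.618,-.0815,-.0915],[(.031,-.106,.036),(.023,-.114,.036)]),*cam)*1.25)
E
```

```text
len 0.0855 vise world [ 0.6048 -0.0785 -0.0931] rel [-0.0134  0.0018 -0.0016] xL -0.0133 xR -0.0136
push pt 1 [0.5683 0.0153]
push pt -1 [ 0.5516 -0.164 ]
[[572.38631118  60.0967412 ]
 [633.12890523  17.45393565]
 [371.97392321   7.35459161]]
[[538.87270242  63.92533119]
 [559.24328465  89.89733214]]
```

{"fn": "arm_command", "kwargs": {
  "motion": "-0.03 0 0.008 -0.01 0 0.016 0; -0.01 0.1 0 0 0 0 0; 0 0.03 0 0 0 0 0; 0.02 0 0 0 0 0 0; 0.015 0 -0.004 0 0 0 0; 0.015 0 -0.006 0 0.006 0 0"
}}

```text
time_s: 24.3
eef_pos: [0.5408, -0.1537, 0.0276]
eef_rot: [-0.003, 0.999, -0.04, -0.004]
wrist_force: [-14.1, -3.6, 1.7]
opening: -0.001
```

```bash
python3 go.py .54 -.16 .027 -5.2
```

```text
pos [ 0.5408 -0.1537  0.0276] F [-14.1  -3.6   1.7] t 24.3
shift [-0.001  0.031  0.003] turn [-0.006  0.008  0.01 ]
```

{"fn": "arm_command", "kwargs": {
  "motion": "0.026 0.008 -0.012 -0.005 0.012 0.008 0; 0.029 0.008 -0.012 0 0.012 0.006 0; 0.029 0.008 -0.012 0 0.012 0.004 0; 0.029 0.008 -0.012 0 0.012 0.004 0"
}}

```text
time_s: 24.63
eef_pos: [0.5486, -0.1554, 0.0292]
eef_rot: [-0.004, 0.999, -0.049, 0.003]
wrist_force: [-10.6, -2.6, -3.7]
opening: 0.004
```

```bash
python3 go.py .54 -.16 .027 -5.2
```

```text
pos [ 0.5486 -0.1554  0.0292] F [-10.6  -2.6  -3.7] t 24.6333
shift [-0.04   0.027  0.011] turn [-0.007 -0.006 -0.007]
```

{"fn": "arm_command", "kwargs": {
  "motion": "0.027 0.004 -0.008 -0.006 0.002 -0.004 0; 0.027 0.003 -0.01 0 0.008 0 0; 0.028 0.003 -0.012 0 0.01 0 0; 0.028 0.003 -0.012 0 0.01 0 0"
}}

```text
time_s: 24.97
eef_pos: [0.5533, -0.1554, 0.0291]
eef_rot: [-0.002, 0.999, -0.044, -0.002]
wrist_force: [-15.9, -5.7, -4.5]
opening: -0.0
```

```bash
python3 go.py .54 -.16 .027 -5.2
```

```text
pos [ 0.5533 -0.1554  0.0291] F [-15.9  -5.7  -4.5] t 24.9667
shift [-0.064  0.029  0.011] turn [-0.004  0.005  0.002]
```

```bash
python3 w.py w8; python3 - <<'E'
import cv2
a=cv2.imread("pics/w8.png"); cv2.imwrite("pics/w8c.png",cv2.resize(a,None,fx=1.25,fy=1.25))
E
```

```text
24.9667 [[-0.088, -0.953, -0.291, 0.628], [-0.996, 0.082, 0.031, -0.162], [-0.006, 0.293, -0.956, 0.17], [0.0, 0.0, 0.0, 1.0]] [[0.001, -0.958, -0.288, 0.074], [1.0, 0.001, -0.001, -0.001], [0.002, -0.288, 0.958, -0.141], [0.0, 0.0, 0.0, 1.0]]
```

View pics/w8c.png

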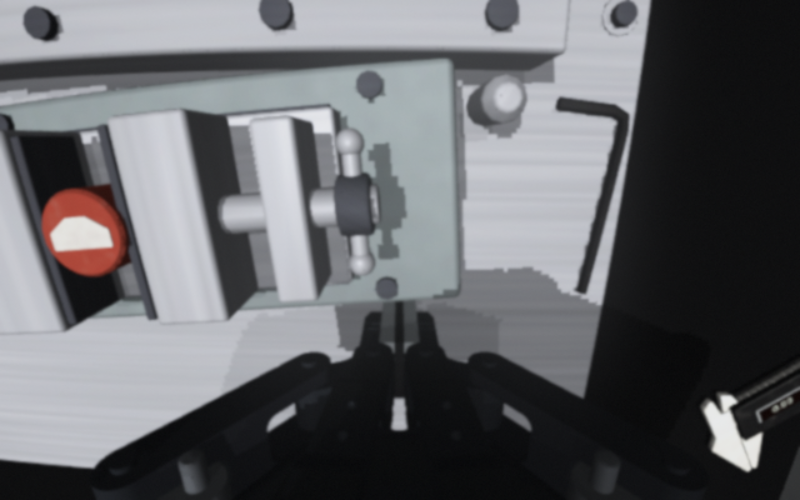

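```bash
python3 vp.py w8 460 296 453 61 -1; python3 - <<'E'
from h import *
cam=ld("w8"); print(proj(Wp([.618,-.0815,-.0915],[(.031,-.114,.044),(.045,-.133,.042),(.045,-.05,.042)]),*cam)*1.25)
E
```

```text
len 0.0854 vise world [ 0.6105 -0.0807 -0.0146] rel [-0.0075  0.0001  0.0769] xL -0.0153 xR 0.0
push pt 1 [0.5669 0.01  ]
push pt -1 [ 0.5642 -0.17  ]
[[509.53599884  96.10423274]
 [569.65060151  51.93880226]
 [310.25021556  49.44874141]]
```

{"fn": "arm_command", "kwargs": {
  "motion": "-0.06 0 0 0 0.006 0 0; -0.05 -0.03 0 0 0 0 0; -0.01 -0.15 0 0 0 0 0; 0 -0.19 0 0 0 0 0; 0 -0.19 0 0 0 0 0; 0 -0.17 0 0 0 0 0; 0 -0.02 0 0 0 0 0"
}}

```text
time_s: 25.6
eef_pos: [0.5452, 0.0038, 0.0302]
eef_rot: [-0.003, 0.999, -0.046, 0.002]
wrist_force: [-1.5, 0.3, 0.0]
opening: -0.004
```

```bash
python3 go.py .552 .002 .028 -5.2
```

```text
pos [0.5452 0.0038 0.0302] F [-1.5  0.3  0. ] t 25.6
shift [0.035 0.006 0.011] turn [-0.006 -0.004 -0.002]
```

{"fn": "arm_command", "kwargs": {
  "motion": "0.03 0 0.004 -0.004 0 0 0; 0.02 0 -0.004 0 0 0 0; 0.02 0 -0.008 0 0.006 0 0; 0.03 0 -0.014 0 0.012 0 0; 0.033 0 -0.015 0 0.014 0 0; 0.033 0 -0.015 0 0.014 0 0; 0.033 0 -0.015 0 0.014 0 0"
}}

```text
time_s: 26.18
eef_pos: [0.5662, 0.0062, 0.0332]
eef_rot: [-0.004, 0.999, -0.044, 0.009]
wrist_force: [-9.5, 4.8, -3.2]
opening: -0.002
```

```bash
python3 go.py .552 .002 .028 -5.2
```

```text
pos [0.5662 0.0062 0.0332] F [-9.5  4.8 -3.2] t 26.1833
shift [-0.07   0.028  0.024] turn [-0.008 -0.017  0.003]
```

{"fn": "arm_command", "kwargs": {
  "motion": "0.01 -0.003 0.018 -0.006 -0.006 0 0; 0.026 -0.003 0 0 0.006 0 0; 0.03 -0.002 -0.013 0 0.012 0 0; 0.031 -0.002 -0.015 0 0.014 0 0; 0.031 -0.002 -0.015 0 0.014 0 0; 0.031 -0.002 -0.015 0 0.014 0 0"
}}

```text
time_s: 26.68
eef_pos: [0.5697, 0.0068, 0.0271]
eef_rot: [-0.005, 0.999, -0.048, 0.002]
wrist_force: [-15.6, 1.7, -1.9]
opening: -0.0
```

```bash
python3 go.py .552 .002 .028 -5.2
```

```text
pos [0.5697 0.0068 0.0271] F [-15.6   1.7  -1.9] t 26.6833
shift [-0.086  0.032 -0.005] turn [-0.011 -0.004 -0.005]
```

{"fn": "arm_command", "kwargs": {
  "motion": "0.031 0 -0.012 -0.008 0.008 -0.003 0; 0.031 0 -0.013 0 0.012 0 0; 0.031 0 -0.013 0 0.012 0 0; 0.031 0 -0.013 0 0.012 0 0"
}}

```text
time_s: 27.02
eef_pos: [0.5695, 0.0067, 0.0265]
eef_rot: [-0.005, 0.999, -0.048, -0.005]
wrist_force: [-17.4, 4.4, 5.9]
opening: 0.001
```

```bash
python3 go.py .552 .002 .028 -5.2;python3 w.py w9; python3 - <<'E'
import cv2
a=cv2.imread("pics/w9.png"); cv2.imwrite("pics/w9c.png",cv2.resize(a,None,fx=1.25,fy=1.25))
E
```

```text
pos [0.5695 0.0067 0.0265] F [-17.4   4.4   5.9] t 27.0167
shift [-0.085  0.032 -0.007] turn [-0.01   0.01  -0.006]
27.0167 [[-0.096, -0.951, -0.295, 0.645], [-0.995, 0.088, 0.04, -0.001], [-0.012, 0.298, -0.955, 0.167], [0.0, 0.0, 0.0, 1.0]] [[0.001, -0.958, -0.288, 0.074], [1.0, 0.001, -0.001, -0.001], [0.002, -0.288, 0.958, -0.141], [0.0, 0.0, 0.0, 1.0]]
```

View pics/w9c.png

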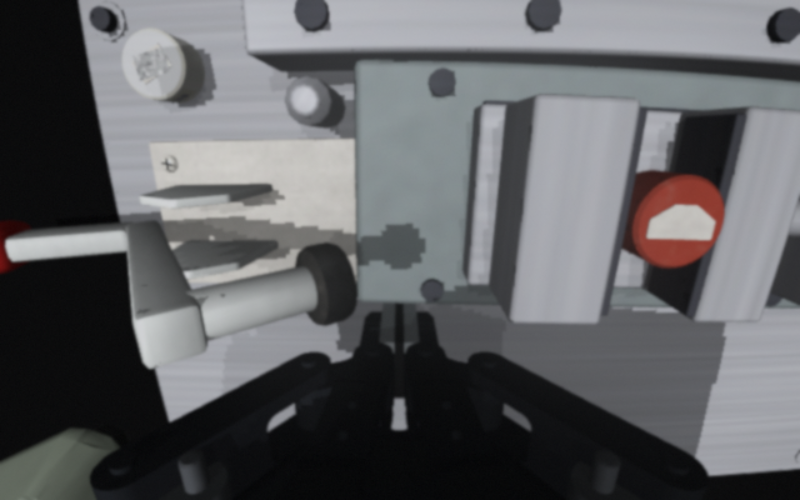

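```bash
python3 vp.py w9 358 298 359 61 1; python3 - <<'E'
from h import *
cam=ld("w9"); print(proj(Wp([.618,-.0815,-.0915],[(.031,.114,.044),(.045,.133,.042),(.045,.1,.036),(.045,.1,.042)]),*cam)*1.25)
E
```

```text
len 0.0845 vise world [ 0.6153 -0.0827 -0.1311] rel [-0.0026 -0.0015 -0.0396] xL 0.0014 xR -0.0066
push pt 1 [0.5825 0.0124]
push pt -1 [ 0.5589 -0.1661]
[[302.95886887  99.85507026]
 [242.05581295  54.86956774]
 [348.91309741  56.36464896]
 [346.1776199   52.28435503]]
```

{"fn": "arm_command", "kwargs": {
  "motion": "0.026 0 -0.022 -0.01 0.018 -0.004 0; 0.031 0 -0.017 0 0.014 0 0; 0.031 0 -0.017 0 0.014 0 0; 0.031 0 -0.017 0 0.014 0 0"
}}

```text
time_s: 27.4
eef_pos: [0.5695, 0.0062, 0.0282]
eef_rot: [-0.004, 0.999, -0.049, -0.001]
wrist_force: [-12.2, 4.8, -2.3]
opening: 0.003
```

```bash
python3 go.py .552 .002 .028 -5.2
```

```text
pos [0.5695 0.0062 0.0282] F [-12.2   4.8  -2.3] t 27.4
shift [-0.085  0.029  0.001] turn [-0.007  0.003 -0.006]
```

{"fn": "arm_command", "kwargs": {
  "motion": "0.034 0 -0.014 -0.006 0.01 -0.004 0; 0.035 0 -0.015 0 0.012 0 0; 0.035 0 -0.015 0 0.012 0 0"
}}

```text
time_s: 27.65
eef_pos: [0.5695, 0.0063, 0.0276]
eef_rot: [-0.004, 0.999, -0.048, -0.008]
wrist_force: [-18.4, 4.0, 6.2]
opening: 0.003
```

```bash
python3 go.py .552 .002 .028 -5.2
```

```text
pos [0.5695 0.0063 0.0276] F [-18.4   4.    6.2] t 27.65
shift [-0.085  0.03  -0.001] turn [-0.006  0.016 -0.005]
```

{"fn": "arm_command", "kwargs": {
  "motion": "-0.05 0 -0.01 -0.005 0.012 -0.004 0; -0.04 0.04 0 0 0 0 0; -0.01 0.15 0 0 0 0 0; 0 0.19 0 0 0 0 0; 0 0.19 0 0 0 0 0; 0 0.19 0 0 0 0 0; 0 0.03 0 0 0 0 0"
}}

```text
time_s: 28.23
eef_pos: [0.5343, -0.163, 0.0299]
eef_rot: [0.001, 0.999, -0.047, -0.001]
wrist_force: [-0.0, -0.2, 0.8]
opening: -0.006
```

```bash
python3 go.py .542 -.160 .027 -5.2
```

```text
pos [ 0.5343 -0.163   0.0299] F [-0.  -0.2  0.8] t 28.2333
shift [ 0.037 -0.018  0.014] turn [ 0.001  0.002 -0.002]
```

{"fn": "arm_command", "kwargs": {
  "motion": "0.036 -0.005 0.012 0 0 0 0; 0.02 0 -0.002 0 0 0 0; 0.02 0.002 -0.006 0 0.006 0 0; 0.026 0.004 -0.012 0 0.01 0 0; 0.029 0.004 -0.013 0 0.012 0 0; 0.029 0.004 -0.013 0 0.012 0 0; 0.029 0.004 -0.013 0 0.012 0 0"
}}

```text
time_s: 28.82
eef_pos: [0.5537, -0.1682, 0.03]
eef_rot: [-0.002, 0.999, -0.047, 0.004]
wrist_force: [-18.4, -4.6, 2.1]
opening: 0.002
```

```bash
python3 go.py .542 -.160 .027 -5.2
```

```text
pos [ 0.5537 -0.1682  0.03  ] F [-18.4  -4.6   2.1] t 28.8167
shift [-0.062 -0.035  0.015] turn [-0.003 -0.007 -0.002]
```

{"fn": "arm_command", "kwargs": {
  "motion": "-0.05 0 0.005 0 0 0 0; -0.05 -0.03 0 0 0 0 0; -0.01 -0.15 0 0 0 0 0; 0 -0.19 0 0 0 0 0; 0 -0.19 0 0 0 0 0; 0 -0.19 0 0 0 0 0; 0 -0.05 0 0 0 0 0; 0.04 0 0.004 0 0 0 0"
}}

```text
time_s: 29.48
eef_pos: [0.5529, 0.0088, 0.0271]
eef_rot: [-0.003, 0.999, -0.041, 0.002]
wrist_force: [0.6, -0.3, 0.1]
opening: -0.003
```

```bash
python3 go.py .565 .002 .028 -5.2
```

```text
pos [0.5529 0.0088 0.0271] F [ 0.6 -0.3  0.1] t 29.4833
shift [ 0.063  0.029 -0.004] turn [-0.006 -0.004  0.008]
```

{"fn": "arm_command", "kwargs": {
  "motion": "0.04 0.01 0 -0.005 0 0.008 0; 0.025 0 -0.004 0 0 0 0; 0.02 0 -0.008 0 0.006 0 0; 0.025 0 -0.012 0 0.01 0 0; 0.03 0 -0.015 0 0.014 0 0; 0.031 0 -0.015 0 0.014 0 0"
}}

```text
time_s: 29.98
eef_pos: [0.5699, 0.0073, 0.0282]
eef_rot: [-0.004, 0.999, -0.045, 0.001]
wrist_force: [-15.8, 6.1, 2.8]
opening: -0.002
```

```bash
python3 go.py .565 .002 .028 -5.2
```

```text
pos [0.5699 0.0073 0.0282] F [-15.8   6.1   2.8] t 29.9833
shift [-0.022  0.029  0.001] turn [-0.007 -0.002  0.001]
```

{"fn": "arm_command", "kwargs": {
  "motion": "-0.1 0 -0.02 -0.005 0 0 0; -0.1 0 -0.1 0 0 0 0; 0 0 -0.2 0 0 0 0; 0 0 -0.2 0 0 0 0; 0 0 -0.2 0 0 0 0; 0 0 -0.2 0 0 0 0; 0 0 -0.1 0 0 0 0; 0 0 0 0 0 0 0"
}}

```text
time_s: 30.65
eef_pos: [0.5279, -0.0017, 0.237]
eef_rot: [-0.001, 0.999, -0.053, -0.005]
wrist_force: [0.7, -0.3, -0.0]
opening: 0.001
```

```bash
python3 go.py .565 .002 .028 -5.2;python3 w.py w10; python3 - <<'E'
import cv2
a=cv2.imread("pics/w10.png"); cv2.imwrite("pics/w10c.png",cv2.resize(a,None,fx=1.25,fy=1.25))
E
```

```text
pos [ 0.5279 -0.0017  0.237 ] F [ 0.7 -0.3 -0. ] t 30.65
shift [ 0.194 -0.036  1.043] turn [-0.002  0.01  -0.015]
30.65 [[-0.106, -0.949, -0.296, 0.603], [-0.994, 0.1, 0.035, -0.009], [-0.003, 0.298, -0.954, 0.378], [0.0, 0.0, 0.0, 1.0]] [[0.001, -0.958, -0.288, 0.074], [1.0, 0.001, -0.001, -0.001], [0.002, -0.288, 0.958, -0.141], [0.0, 0.0, 0.0, 1.0]]
```

View pics/w10c.png

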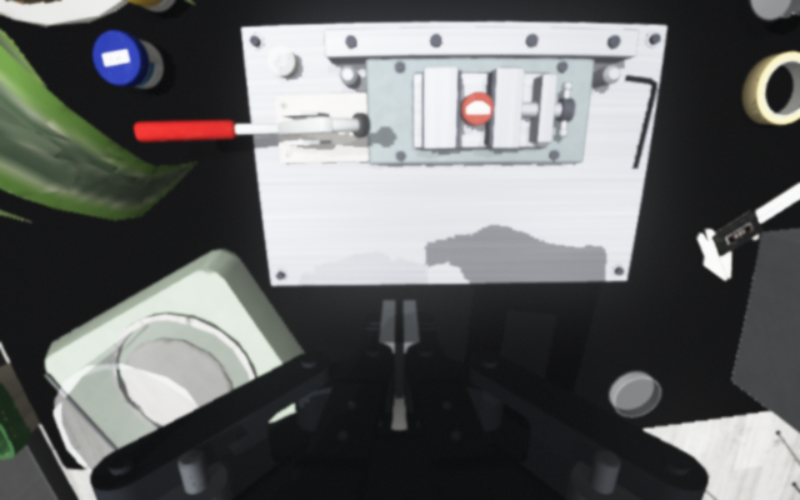

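```bash
python3 - <<'E'
import cv2
a=cv2.imread("pics/w10.png"); cv2.imwrite("pics/w10d.png",cv2.resize(a[10:140,260:545],None,fx=2.8,fy=4,interpolation=cv2.INTER_CUBIC))
from h import *
cam=ld("w10"); F=[.618,-.0815,-.0915]
p=crop([(242,27),(666,25),(271,286),(626,281)],0,0,1.25); A=fit1(PL,p,cam,F)
B=fit1(SL,crop([(368,59),(592,59),(369,163),(583,162)],0,0,1.25),cam,F); print(rel(A,B))
print("leaf tip",[ray(crop([(192,166)],0,0,1.25),z,*cam)[0].round(3) for z in(.05,.1,.15)], "handle", ray(crop([(136,131),(234,131)],0,0,1.25),.05,*cam))
E
```

```text
[ 0.6177 -0.0807 -0.0925] [-1.9  0.   1.9 -0.  -0.8  0.3  1.   0.6]
[ 0.6177 -0.0808 -0.0959] [-3.3 -1.1  3.7 -0.9 -1.3  1.6  1.1  1.5]
[ 2.18572915e-05 -1.21588784e-04 -3.35653776e-03]
leaf tip [array([0.6  , 0.178, 0.05 ]), array([0.601, 0.149, 0.1  ]), array([0.601, 0.121, 0.15 ])] handle [[0.63618781 0.22099858 0.05      ]
 [0.62493106 0.13290365 0.05      ]]
```

View pics/w10d.png

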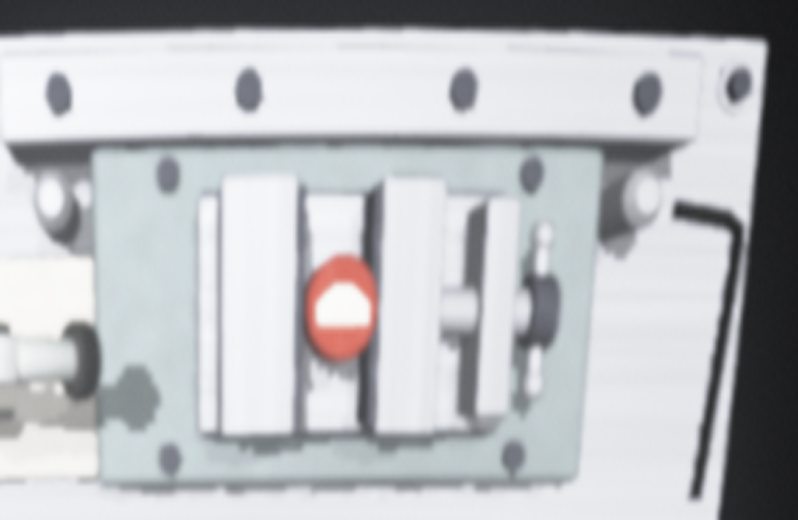

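{"fn": "arm_command", "kwargs": {
  "motion": "0 0 0 0 0 -0.119 0.45; 0 0 0 0 0 -0.119 0.45; 0 0 0 0 0 -0.119 0.45; 0 0 0 0 0 -0.119 0.45; 0 0 0 0 0 -0.119 0.45; 0 0 0 0 0 -0.119 0.45; 0 0 0 0 0 -0.119 0.45; 0 0 0 0 0 -0.119 0.45; 0 0 0 0 0 -0.119 0.45; 0 0 0 0 0 -0.119 0.45"
}}

```text
time_s: 31.53
eef_pos: [0.5229, -0.0111, 0.2172]
eef_rot: [-0.012, 0.841, 0.541, -0.012]
wrist_force: [-0.4, -0.6, 0.6]
opening: 0.451
```

```bash
cat > cl.py <<'E'
# cl.py alpha tau_deg r back : next shift/turn to the clamp path pose
import sys
from bench import *
from h import *
al,tau,r,back=map(float,sys.argv[1:5]); tau=np.radians(tau)
F=np.array([.618,-.0815,-.0915]); P=Wp(F,[(-.012,.165,.046)])[0]
X=np.array([np.cos(F[2]),np.sin(F[2]),0]); L=np.array([-X[1],X[0],0]); Z=np.array([0,0,1.])
tz=np.sin(tau)*L-np.cos(tau)*Z; ty=X; tx=np.cross(ty,tz)
Rt=np.c_[tx,ty,tz]; G=P+r*(np.sin(al)*L+np.cos(al)*Z); tcp=G+(.019-back)*tz
o=get_obs(); T=toolT(o)
print("pos",np.round(o["eef_pos"],4),"want",tcp.round(4),"F",np.round(o["wrist_force"],1),"op",round(float(o["opening"]),2),"t",o["time_s"])
print("shift",(T[:3,:3].T@(tcp-T[:3,3])/.2).round(3),"turn",(R.from_matrix(T[:3,:3].T@Rt).as_rotvec()/np.radians(60)).round(3))
g=T[:3,3]-.019*T[:3,2]-P; print("grasp pt rel pivot: L",g@L,"Z",g@Z,"X",g@X,"alpha",np.arctan2(g@L,g@Z),"r",np.hypot(g@L,g@Z))
E
python3 cl.py 1.57 10 .062 .1
```

```text
pos [ 0.5229 -0.0111  0.2172] want [0.6255 0.1316 0.1258] F [-0.4 -0.6  0.6] op 0.45 t 31.5333
shift [0.865 0.187 0.445] turn [-0.005  0.166 -0.322]
grasp pt rel pivot: L -0.10367895081962986 Z 0.1901986611701057 X -0.0885319207280094 alpha -0.4990801634800871 r 0.21662145681801676
```

{"fn": "arm_command", "kwargs": {
  "motion": "0 0 0 0 0.06 -0.107 0.45; 0 0 0 0 0.05 -0.107 0.45; 0 0 0 0 0.05 -0.1 0.45"
}}

```text
time_s: 31.78
eef_pos: [0.5211, -0.0111, 0.2107]
eef_rot: [-0.062, 0.737, 0.671, 0.058]
wrist_force: [-0.5, 0.8, -0.1]
opening: 0.451
```

```bash
python3 cl.py 1.57 10 .062 .1
```

```text
pos [ 0.5211 -0.0111  0.2107] want [0.6255 0.1316 0.1258] F [-0.5  0.8 -0.1] op 0.45 t 31.7833
shift [0.677 0.459 0.541] turn [-0.012  0.005 -0.004]
grasp pt rel pivot: L -0.10693076923554365 Z 0.18344816574849981 X -0.09071975279023675 alpha -0.527746324912849 r 0.21233798276755422
```

{"fn": "arm_command", "kwargs": {
  "motion": "0.14 0.09 0.08 -0.006 0 0 0.45; 0.14 0.09 0.08 -0.006 0 0 0.45; 0.14 0.09 0.1 0 0 0 0.45; 0.13 0.09 0.12 0 0 0 0.45; 0.1 0.07 0.1 0 0 0 0.45; 0 0 0 0 0 0 0.45"
}}

```text
time_s: 32.28
eef_pos: [0.621, 0.1162, 0.1215]
eef_rot: [-0.061, 0.742, 0.665, 0.059]
wrist_force: [-1.2, -0.1, -1.1]
opening: 0.446
```

```bash
python3 cl.py 1.57 10 .062 .05; python3 w.py w11; python3 - <<'E'
import cv2
a=cv2.imread("pics/w11.png"); cv2.imwrite("pics/w11c.png",cv2.resize(a,None,fx=1.25,fy=1.25))
E
```

```text
pos [0.621  0.1162 0.1215] want [0.6263 0.1403 0.0766] F [-1.2 -0.1 -1.1] op 0.45 t 32.2833
shift [0.083 0.016 0.242] turn [-0.008  0.004 -0.018]
grasp pt rel pivot: L 0.028899788548152002 Z 0.09418368723591973 X -0.002866148694080839 alpha 0.2977246721776565 r 0.09851783960015285
32.2833 [[0.994, -0.106, -0.025, 0.629], [-0.108, -0.987, -0.118, 0.165], [-0.012, 0.12, -0.993, 0.273], [0.0, 0.0, 0.0, 1.0]] [[0.001, -0.958, -0.287, 0.074], [1.0, 0.001, 0.0, 0.001], [-0.0, -0.287, 0.958, -0.141], [0.0, 0.0, 0.0, 1.0]]
```

View pics/w11c.png

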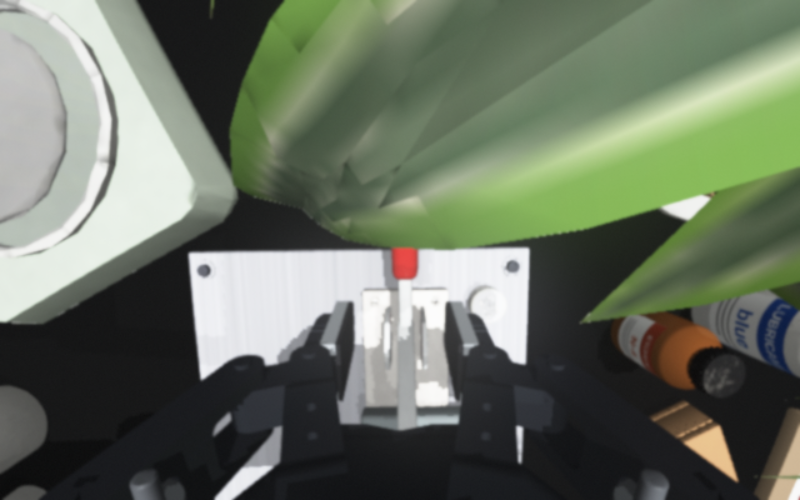

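{"fn": "arm_command", "kwargs": {
  "motion": "0 0.01 0 -0.006 0.1 -0.01 0.45; 0 0.005 0 0 0.1 -0.01 0.45"
}}

```text
time_s: 32.5
eef_pos: [0.6224, 0.1173, 0.1203]
eef_rot: [-0.129, 0.723, 0.665, 0.139]
wrist_force: [-1.1, 0.7, -0.4]
opening: 0.453
```

```bash
python3 cl.py 1.57 22 .062 .03
```

```text
pos [0.6224 0.1173 0.1203] want [0.6264 0.1415 0.0562] F [-1.1  0.7 -0.4] op 0.45 t 32.5
shift [-0.006  0.011  0.343] turn [-0.004  0.001  0.007]
grasp pt rel pivot: L 0.02624228946544442 Z 0.09191640495341398 X -0.0017260302491164468 alpha 0.27810310237022795 r 0.09558913775083527
```

Aligned along tool z. Descend slowly.

{"fn": "arm_command", "kwargs": {
  "motion": "0 0.004 0.1 0 0 0.006 0.45; 0 0.004 0.1 0 0 0 0.45; 0 0 0.1 0 0 0 0.45; 0 0 0.04 0 0 0 0.45"
}}

```text
time_s: 32.83
eef_pos: [0.6264, 0.1317, 0.0537]
eef_rot: [-0.13, 0.729, 0.657, 0.141]
wrist_force: [-0.3, 0.1, -0.2]
opening: 0.448
```

```bash
python3 cl.py 1.57 22 .062 0;python3 w.py w12; python3 - <<'E'
import cv2
a=cv2.imread("pics/w12.png"); cv2.imwrite("pics/w12c.png",cv2.resize(a,None,fx=1.25,fy=1.25))
E
```

```text
pos [0.6264 0.1317 0.0537] want [0.6274 0.1527 0.0284] F [-0.3  0.1 -0.2] op 0.45 t 32.8333
shift [ 0.05  -0.005  0.157] turn [ 0.001 -0.002 -0.012]
grasp pt rel pivot: L 0.04095172117644488 Z 0.02531587089417603 X 0.0008478478290892537 alpha 1.0171103856379173 r 0.04814495598132657
32.8333 [[0.995, -0.102, 0.006, 0.629], [-0.102, -0.99, 0.095, 0.147], [-0.004, -0.095, -0.995, 0.212], [0.0, 0.0, 0.0, 1.0]] [[0.001, -0.958, -0.287, 0.074], [1.0, 0.001, 0.0, 0.001], [0.0, -0.287, 0.958, -0.141], [0.0, 0.0, 0.0, 1.0]]
```

View pics/w12c.png

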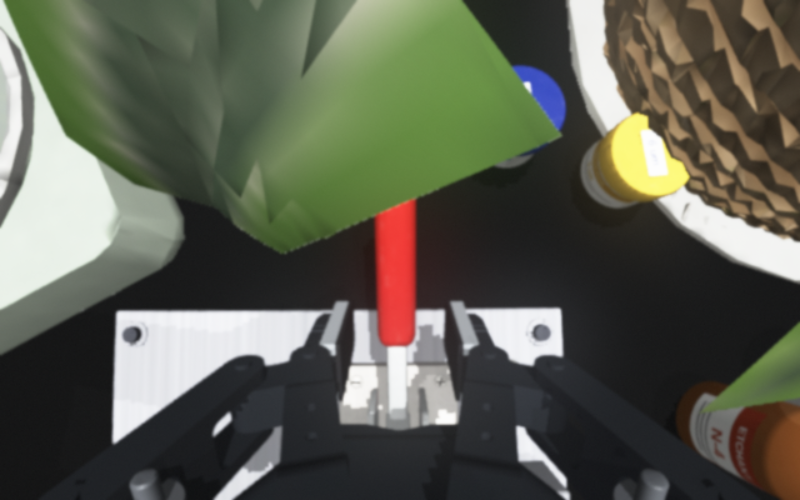

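{"fn": "arm_command", "kwargs": {
  "motion": "0.015 0 0.06 0 0 -0.006 0.45; 0.015 0 0.06 0 0 0 0.45; 0.015 0 0.03 0 0 0 0.45; 0 0 0 0 0 0 0.45"
}}

```text
time_s: 33.22
eef_pos: [0.6285, 0.1507, 0.0277]
eef_rot: [-0.129, 0.728, 0.659, 0.142]
wrist_force: [0.1, 0.3, -0.4]
opening: 0.45
```

```bash
python3 cl.py 1.57 22 .062 0
```

```text
pos [0.6285 0.1507 0.0277] want [0.6274 0.1527 0.0284] F [ 0.1  0.3 -0.4] op 0.45 t 33.2167
shift [ 0.01  -0.006  0.   ] turn [ 0.002 -0.002 -0.007]
grasp pt rel pivot: L 0.06003253802793706 Z -0.0006978736193089669 X 0.0012147440650699245 alpha 1.5824207259653076 r 0.060036594254373195
```

In place. Close.

{"fn": "arm_command", "kwargs": {
  "motion": "0 0 0 0 0 0 0; 0 0 0 0 0 0 0; 0 0 0 0 0 0 0; 0 0 0 0 0 0 0; 0 0 0 0 0 0 0"
}}

```text
time_s: 33.63
eef_pos: [0.6272, 0.1516, 0.028]
eef_rot: [-0.13, 0.726, 0.66, 0.14]
wrist_force: [-0.1, 0.9, -4.3]
opening: 0.163
```

```bash
for a in 1.57 1.45 1.3; do python3 cl.py $a 22 .060 0; done
```

```text
pos [0.6272 0.1516 0.028 ] want [0.6273 0.1507 0.0284] F [-0.1  0.9 -4.3] op 0.16 t 33.6333
shift [-0.003  0.001 -0.004] turn [-0.001 -0.    -0.004]
grasp pt rel pivot: L 0.06083048807606735 Z -0.00040831308474900685 X -7.433487063508663e-05 alpha 1.5775085358471745 r 0.0608318584226041
pos [0.6272 0.1516 0.028 ] want [0.6272 0.1503 0.0356] F [-0.1  0.9 -4.3] op 0.16 t 33.6333
shift [ 0.008  0.    -0.038] turn [-0.001 -0.    -0.004]
grasp pt rel pivot: L 0.06083048807606735 Z -0.00040831308474900685 X -7.433487063508663e-05 alpha 1.5775085358471745 r 0.0608318584226041
pos [0.6272 0.1516 0.028 ] want [0.6271 0.1486 0.0444] F [-0.1  0.9 -4.3] op 0.16 t 33.6333
shift [ 0.017  0.    -0.082] turn [-0.001 -0.    -0.004]
grasp pt rel pivot: L 0.06083048807606735 Z -0.00040831308474900685 X -7.433487063508663e-05 alpha 1.5775085358471745 r 0.0608318584226041
```

{"fn": "arm_command", "kwargs": {
  "motion": "0.008 0 -0.04 0 0.04 -0.004 0; 0.014 0 -0.04 0 0.057 0 0"
}}

```text
time_s: 33.8
eef_pos: [0.6272, 0.1512, 0.0433]
eef_rot: [-0.162, 0.716, 0.655, 0.178]
wrist_force: [2.8, -1.0, -15.8]
opening: 0.163
```

```bash
python3 cl.py 1.2 32 .061 0
```

```text
pos [0.6272 0.1512 0.0433] want [0.6272 0.1505 0.052 ] F [  2.8  -1.  -15.8] op 0.16 t 33.8
shift [ 0.018  0.001 -0.04 ] turn [-0.     0.068  0.002]
grasp pt rel pivot: L 0.05866510199807856 Z 0.014095467722762003 X -0.00012132897132694588 alpha 1.3349960076386305 r 0.06033470313814751
```

{"fn": "arm_command", "kwargs": {
  "motion": "0.018 0 -0.04 0 0.066 0 0; 0.024 0 -0.036 0 0.07 0 0"
}}

```text
time_s: 33.97
eef_pos: [0.6271, 0.15, 0.0588]
eef_rot: [-0.208, 0.702, 0.642, 0.229]
wrist_force: [0.1, -9.0, -20.3]
opening: 0.166
```

```bash
python3 cl.py 0.95 40 .061 0
```

```text
pos [0.6271 0.15   0.0588] want [0.6268 0.1455 0.0669] F [  0.1  -9.  -20.3] op 0.17 t 33.9667
shift [ 0.006  0.001 -0.046] turn [0.001 0.065 0.002]
grasp pt rel pivot: L 0.055156787184958624 Z 0.0281454039125673 X -0.00010996390429643013 alpha 1.0989586004165455 r 0.061922814325322574
```

{"fn": "arm_command", "kwargs": {
  "motion": "0.006 0 -0.046 0 0.065 0 0; 0.018 0 -0.04 0 0.06 0 0"
}}

```text
time_s: 34.13
eef_pos: [0.6265, 0.1432, 0.0739]
eef_rot: [-0.251, 0.685, 0.625, 0.277]
wrist_force: [6.7, 9.4, -18.5]
opening: 0.165
```

```bash
python3 cl.py 0.7 46 .061 0
```

```text
pos [0.6265 0.1432 0.0739] want [0.626  0.1366 0.0795] F [  6.7   9.4 -18.5] op 0.16 t 34.1333
shift [-0.004  0.    -0.043] turn [0.003 0.035 0.001]
grasp pt rel pivot: L 0.046334728160106725 Z 0.041573221460269164 X -0.00012970938757627136 alpha 0.839509975155658 r 0.062251423889382415
```

{"fn": "arm_command", "kwargs": {
  "motion": "0.002 0 -0.04 0 0.04 0 0; 0.01 0 -0.036 0 0.05 0 0"
}}

```text
time_s: 34.3
eef_pos: [0.6262, 0.1422, 0.0798]
eef_rot: [-0.282, 0.673, 0.608, 0.313]
wrist_force: [30.1, 38.1, -45.2]
opening: 0.162
```

```bash
python3 cl.py 0.5 52 .061 0
```

```text
pos [0.6262 0.1422 0.0798] want [0.6252 0.1279 0.0878] F [ 30.1  38.1 -45.2] op 0.16 t 34.3
shift [-0.015  0.002 -0.08 ] turn [ 0.007  0.036 -0.005]
grasp pt rel pivot: L 0.04397664133408889 Z 0.04604385838274727 X -0.00038961537094735996 alpha 0.7624383509564397 r 0.06367088720755806
```

{"fn": "arm_command", "kwargs": {
  "motion": "0 0 0.01 0 -0.02 0 0"
}}

```text
time_s: 34.38
eef_pos: [0.627, 0.1443, 0.0769]
eef_rot: [-0.277, 0.676, 0.609, 0.307]
wrist_force: [-6.9, -9.9, 12.6]
opening: 0.167
```

```bash
python3 cl.py 0.7 46 .061 0; python3 - <<'E'
from bench import *
import cv2,numpy as np
o=get_obs(); print(np.round(o["q"],2),np.round(o["torque"],2),np.round(o["joint_efforts"],1))
s=camera("scene")["img"][:,:,::-1]; cv2.imwrite("pics/s13.png",cv2.resize(s[100:320,150:430],None,fx=2.8,fy=2.7))
t=camera("top")["img"][:,:,::-1]; cv2.imwrite("pics/t13.png",cv2.resize(t[100:320,150:430],None,fx=2.8,fy=2.7))
E
```

```text
pos [0.627  0.1443 0.0769] want [0.626  0.1366 0.0795] F [-6.9 -9.9 12.6] op 0.17 t 34.3833
shift [-0.016 -0.001 -0.037] turn [ 0.008 -0.048 -0.008]
grasp pt rel pivot: L 0.04636472305158266 Z 0.043429099067396656 X 0.0001238426842516425 alpha 0.818079462539201 r 0.06352774346264563
[-0.35  0.6   1.64  0.86  1.3  -0.66] [-0.67  0.59  0.5 ] [  4.6 -44.6 -21.2   4.4   1.1  -0.9]
```

View pics/s13.png

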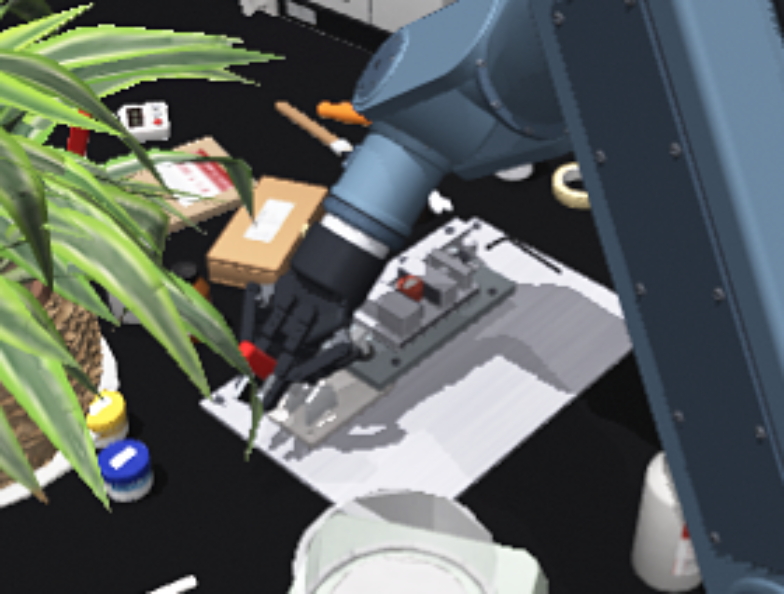

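View pics/t13.png

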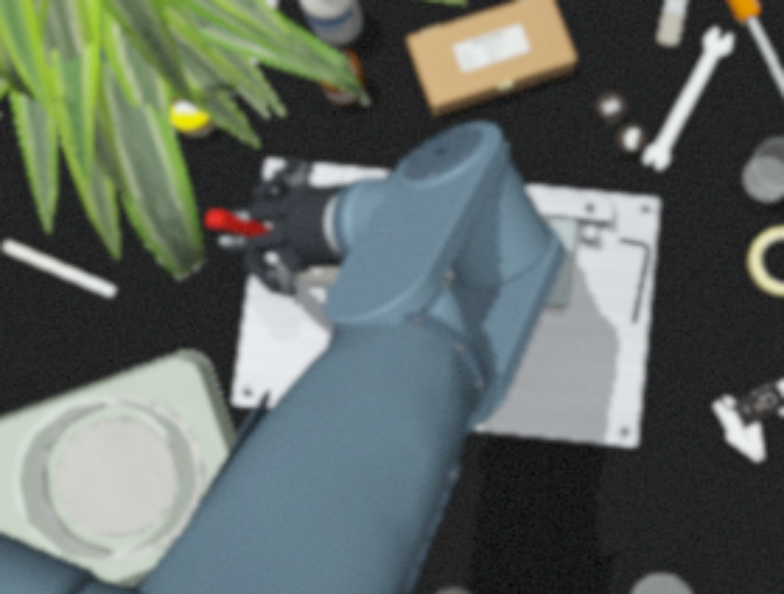

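```bash
python3 w.py w13; python3 - <<'E'
import cv2
a=cv2.imread("pics/w13.png"); cv2.imwrite("pics/w13c.png",cv2.resize(a,None,fx=1.25,fy=1.25))
E
```

```text
34.4833 [[0.995, -0.084, 0.054, 0.621], [-0.1, -0.846, 0.524, 0.086], [0.002, -0.527, -0.85, 0.226], [0.0, 0.0, 0.0, 1.0]] [[0.001, -0.958, -0.287, 0.073], [1.0, 0.001, -0.0, 0.001], [0.0, -0.287, 0.958, -0.141], [0.0, 0.0, 0.0, 1.0]]
```

View pics/w13c.png

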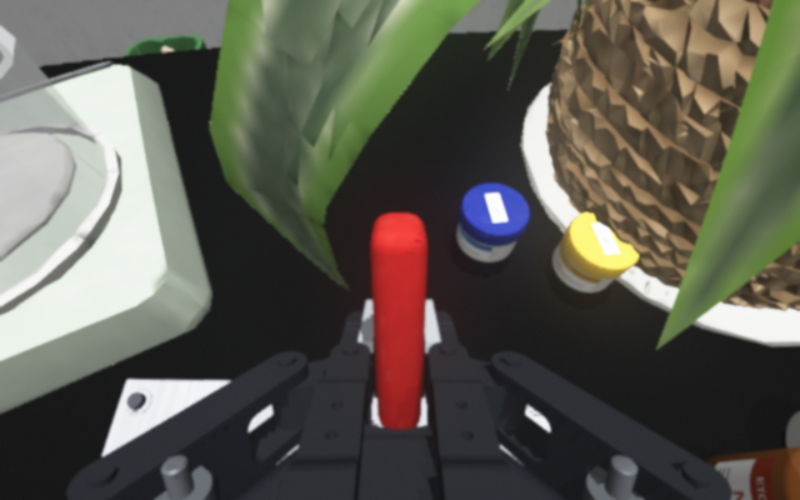

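```bash
python3 - <<'E'
from h import *
cam=ld("w13"); F=np.array([.618,-.0815,-.0915])
for al in (.5,.6,.7,.8,.9,1.0):
    out=[]
    for r,t in ((.1195,-.010),(.1195,.01),(.045,.010)):
        out.append((-.012,.165+r*np.sin(al)-t*np.cos(al),.046+r*np.cos(al)+t*np.sin(al)))
    print(al,(proj(Wp(F,out),*cam)*1.25).round(0).tolist())
E
```

```text
0.5 [[396.0, 208.0], [397.0, 242.0], [398.0, 439.0]]
0.6 [[396.0, 197.0], [396.0, 218.0], [398.0, 425.0]]
0.7 [[396.0, 193.0], [396.0, 204.0], [398.0, 413.0]]
0.8 [[396.0, 192.0], [396.0, 195.0], [398.0, 402.0]]
0.9 [[396.0, 194.0], [396.0, 192.0], [398.0, 393.0]]
1.0 [[396.0, 199.0], [396.0, 192.0], [397.0, 386.0]]
```

{"fn": "arm_command", "kwargs": {
  "motion": "0 0 -0.02 0 0 0 0; 0 0 -0.02 0 0 0 0"
}}

```text
time_s: 34.7
eef_pos: [0.6263, 0.1418, 0.0788]
eef_rot: [-0.275, 0.677, 0.61, 0.306]
wrist_force: [26.9, 33.9, -32.6]
opening: 0.164
```

```bash
python3 cl.py 0.7 46 .061 0
```

```text
pos [0.6263 0.1418 0.0788] want [0.626  0.1366 0.0795] F [ 26.9  33.9 -32.6] op 0.16 t 34.7
shift [-0.015  0.001 -0.021] turn [ 0.01  -0.042 -0.007]
grasp pt rel pivot: L 0.04386861771625723 Z 0.04539313297590422 X -0.00029731713049634747 alpha 0.7683206689351539 r 0.06312679416621156
```

{"fn": "arm_command", "kwargs": {
  "motion": "0 0 0 0 0 0 0.4; 0 0 0 0 0 0 0.5; 0 0 0 0 0 0 0.5; 0 0 0 0 0 0 0.5; 0 0 0 0 0 0 0.5"
}}

```text
time_s: 35.12
eef_pos: [0.6273, 0.1427, 0.0823]
eef_rot: [-0.274, 0.676, 0.611, 0.307]
wrist_force: [-0.8, 0.1, -0.0]
opening: 0.499
```

```bash
python3 cl.py 0.7 46 .061 0; python3 w.py w14; python3 - <<'E'
import cv2
a=cv2.imread("pics/w14.png"); cv2.imwrite("pics/w14c.png",cv2.resize(a,None,fx=1.25,fy=1.25))
E
```

```text
pos [0.6273 0.1427 0.0823] want [0.626  0.1366 0.0795] F [-0.8  0.1 -0. ] op 0.5 t 35.1167
shift [-0.031 -0.004 -0.014] turn [ 0.011 -0.044 -0.003]
grasp pt rel pivot: L 0.04482006866442284 Z 0.048878617695857454 X 0.0005976660232482997 alpha 0.7421103239152885 r 0.06631710053177362
35.1167 [[0.995, -0.083, 0.058, 0.621], [-0.101, -0.844, 0.527, 0.085], [0.005, -0.53, -0.848, 0.23], [0.0, 0.0, 0.0, 1.0]] [[0.001, -0.958, -0.287, 0.073], [1.0, 0.001, -0.0, 0.001], [0.0, -0.287, 0.958, -0.141], [0.0, 0.0, 0.0, 1.0]]
```

View pics/w14c.png

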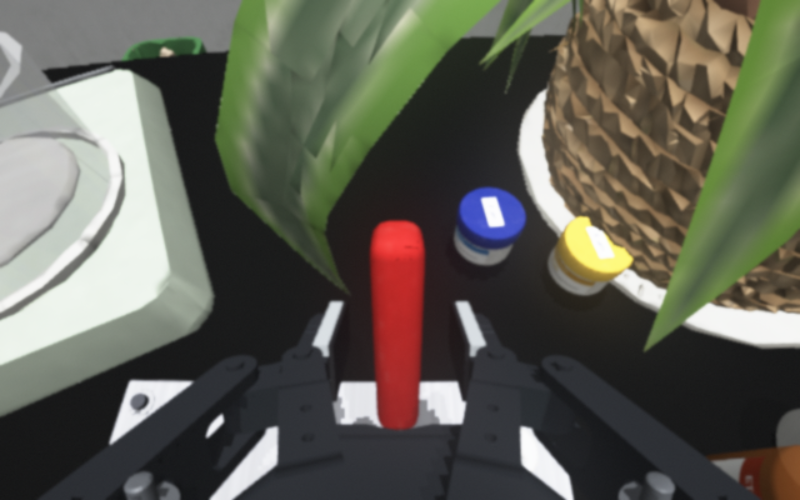

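{"fn": "arm_command", "kwargs": {
  "motion": "0 0 -0.1 0 0 0 0.5; 0 0 -0.2 0 0 0 0.5; 0 0 -0.2 0 0 0 0.5; 0.1 0 -0.15 0 0 0 0.5; 0.15 0 -0.1 0 -0.1 0 0.5; 0.15 0 -0.1 0 -0.1 0 0.5; 0 0 0 0 -0.1 0 0.5; 0 0 0 0 -0.1 0 0.5; 0 0 0 0 -0.1 0 0.5"
}}

```text
time_s: 35.92
eef_pos: [0.6196, 0.0581, 0.2655]
eef_rot: [-0.099, 0.739, 0.656, 0.117]
wrist_force: [-1.0, 0.1, -0.7]
opening: 0.498
```

```bash
python3 cl.py 0.7 0 .061 0; python3 w.py w15; python3 - <<'E'
import cv2
from bench import *
a=cv2.imread("pics/w15.png"); cv2.imwrite("pics/w15c.png",cv2.resize(a,None,fx=1.25,fy=1.25))
s=camera("scene")["img"][:,:,::-1]; cv2.imwrite("pics/s15.png",cv2.resize(s[130:310,170:410],None,fx=3.3,fy=3.3,interpolation=cv2.INTER_CUBIC))
E
```

```text
pos [0.6196 0.0581 0.2655] want [0.6247 0.123  0.0737] F [-1.   0.1 -0.7] op 0.5 t 35.9167
shift [ 0.02  -0.021  1.013] turn [ 0.012 -0.294 -0.027]
grasp pt rel pivot: L -0.03156426404907607 Z 0.23763460654419694 X 0.0005081774909543688 alpha -0.13205389515293242 r 0.2397217324156804
35.9167 [[0.993, -0.12, 0.01, 0.622], [-0.12, -0.993, 0.016, 0.086], [0.008, -0.017, -1.0, 0.422], [0.0, 0.0, 0.0, 1.0]] [[0.001, -0.958, -0.287, 0.074], [1.0, 0.001, 0.0, 0.001], [0.0, -0.287, 0.958, -0.141], [0.0, 0.0, 0.0, 1.0]]
```

View pics/w15c.png

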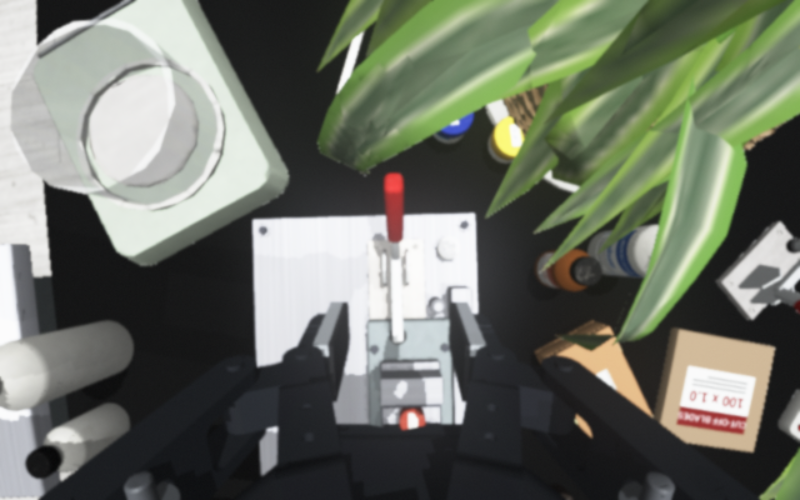

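View pics/s15.png

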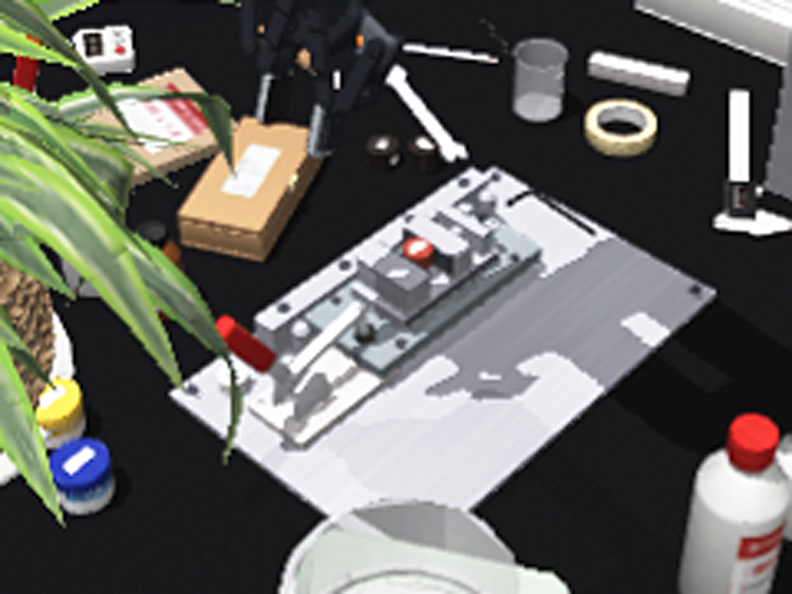

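```bash
python3 - <<'E'
from bench import *
from h import *
F=np.array([.618,-.0815,-.0915]); s=camera("scene"); sc=(s["intrinsics"],s["distortion"],s["pose"]); w=ld("w15")
for j in (.1,.21,.3,.4,.5):
    al=j+.31; P=lambda r,t:(-.012,.165+r*np.sin(al)-t*np.cos(al),.046+r*np.cos(al)+t*np.sin(al))
    pts=Wp(F,[P(.1195,0),P(.045,0)]); pts2=Wp(F,[P(.1195,.01),P(.1195,-.01),P(.045,-.01),P(.045,.01)])
    print(j,"scene",((proj(pts,*sc)-[170,130]+.5)*3.3).round(0).tolist(),"wrist rows",(proj(pts2,*w)[:,1]*1.25).round(0))
A=fit1(np.array(PL)[[0]],crop([(476,213)],0,0,1.25),w,F) if 0 else None
print("plate corners pred",(proj(Wp(F,PL),*w)*1.25).round(0).tolist())
E
```

```text
0.1 scene [[230.0, 310.0], [268.0, 356.0]] wrist rows [207. 184. 230. 250.]
0.21 scene [[218.0, 325.0], [264.0, 361.0]] wrist rows [191. 171. 226. 244.]
0.3 scene [[209.0, 337.0], [261.0, 366.0]] wrist rows [180. 162. 223. 240.]
0.4 scene [[200.0, 352.0], [257.0, 371.0]] wrist rows [168. 154. 221. 236.]
0.5 scene [[192.0, 366.0], [255.0, 376.0]] wrist rows [159. 147. 218. 232.]
plate corners pred [[474.0, 213.0], [482.0, 552.0], [251.0, 219.0], [264.0, 558.0]]
```

{"fn": "arm_command", "kwargs": {
  "motion": "0 -0.2 -0.05 0 -0.1 0 0.5; 0 -0.2 -0.05 0 -0.1 0 0.5; -0.1 -0.18 0 0 -0.1 0.05 0.5; -0.15 -0.15 0 0 0 0.1 0.5; -0.15 -0.1 0 0 0 0.11 0.5; -0.15 0 0 0 0 0.11 0.5; 0 0 0 0 0 0.11 0.5; 0 0 0 0 0 0.11 0.5; 0 0 0 0 0 0.11 0.5; 0 0 0 0 0 0.11 0.5"
}}

```text
time_s: 36.9
eef_pos: [0.4097, -0.028, 0.2569]
eef_rot: [-0.021, 0.961, 0.276, -0.02]
wrist_force: [0.3, 0.1, 1.2]
opening: 0.498
```

{"fn": "arm_command", "kwargs": {
  "motion": "0 0 0 0 0 0.11 0.5; 0 0 0 0 0 0.11 0.5; 0 0 0 0 0 0.11 0.5; 0 0 0 0 0 0.11 0.5; 0 0 0 0 0 0.11 0.5; 0 0 0 0 0 0.1 0.5; 0 0 0 0 0 0 0.5"
}}

```text
time_s: 37.48
eef_pos: [0.4016, -0.0288, 0.2452]
eef_rot: [-0.028, 0.995, -0.087, -0.039]
wrist_force: [-0.5, -0.5, 0.3]
opening: 0.497
```

```bash
python3 go.py .5 -.09 .2 -5.2; python3 w.py w16; python3 - <<'E'
import cv2
from bench import *
a=cv2.imread("pics/w16.png"); cv2.imwrite("pics/w16c.png",cv2.resize(a,None,fx=1.25,fy=1.25))
E
```

```text
pos [ 0.4016 -0.0288  0.2452] F [-0.5 -0.5  0.3] t 37.4833
shift [0.554 0.225 0.17 ] turn [-0.051  0.077 -0.08 ]
37.4833 [[-0.175, -0.919, -0.352, 0.485], [-0.983, 0.145, 0.111, -0.05], [-0.051, 0.366, -0.929, 0.38], [0.0, 0.0, 0.0, 1.0]] [[0.001, -0.958, -0.288, 0.074], [1.0, 0.001, -0.001, -0.001], [0.001, -0.288, 0.958, -0.141], [0.0, 0.0, 0.0, 1.0]]
```

View pics/w16c.png

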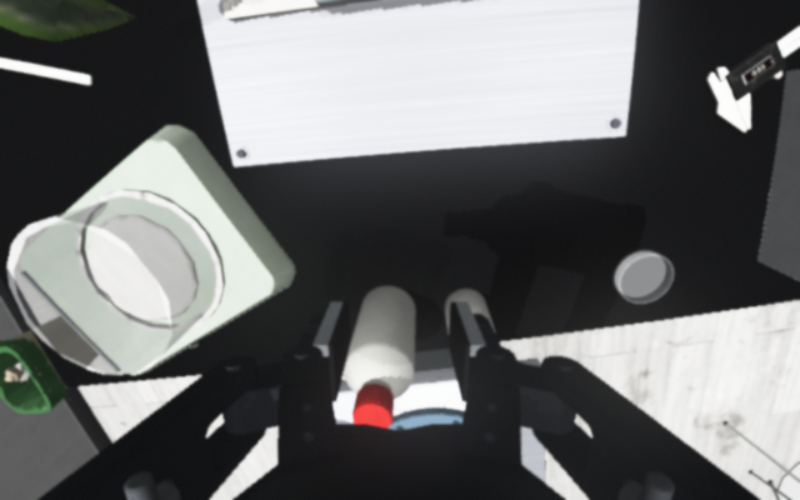

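{"fn": "arm_command", "kwargs": {
  "motion": "0.18 0.05 0 -0.05 0.077 -0.08 0.5; 0.2 0.05 0 0 0 0 0.5; 0.2 0.05 0 0 0 0 0.5; 0.2 0.04 0 0 0 0 0.5; 0.15 0.04 0 0 0 0 0.5; 0 0 0 0 0 0 0.5"
}}

```text
time_s: 38.03
eef_pos: [0.5835, -0.0957, 0.2321]
eef_rot: [-0.007, 0.999, -0.033, -0.005]
wrist_force: [-1.0, -0.4, -0.1]
opening: 0.505
```

```bash
python3 w.py w17; python3 - <<'E'
import cv2
from bench import *
a=cv2.imread("pics/w17.png"); cv2.imwrite("pics/w17c.png",cv2.resize(a,None,fx=1.25,fy=1.25))
E
```

```text
38.0333 [[-0.065, -0.953, -0.296, 0.659], [-0.998, 0.058, 0.033, -0.102], [-0.015, 0.298, -0.955, 0.373], [0.0, 0.0, 0.0, 1.0]] [[0.001, -0.958, -0.288, 0.074], [1.0, 0.001, -0.001, -0.001], [0.002, -0.288, 0.958, -0.141], [0.0, 0.0, 0.0, 1.0]]
```

View pics/w17c.png

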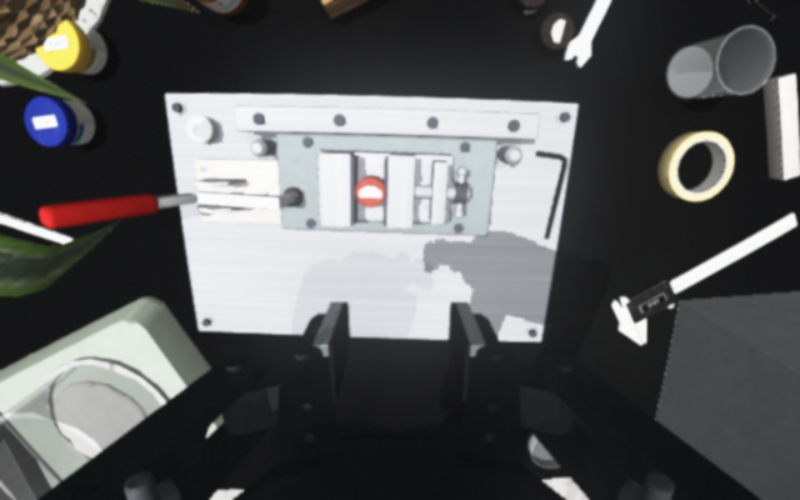

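```bash
python3 - <<'E'
import cv2
from h import *
a=cv2.imread("pics/w17.png"); cv2.imwrite("pics/w17d.png",cv2.resize(a[70:200,200:440],None,fx=3.3,fy=4.5,interpolation=cv2.INTER_CUBIC))
cam=ld("w17"); F=[.618,-.0815,-.0915]
A=fit1(PL,crop([(165,93),(578,103),(197,332),(544,342)],0,0,1.25),cam,F)
print("slab corners if home",((proj(Wp(A,SL),*cam)-[200,70]+.5)*[3.3,4.5]).round(0).tolist(),"fence top edge",((proj(Wp(A,FE),*cam)-[200,70]+.5)*[3.3,4.5]).round(0).tolist())
al=.52
for j in(.21,.3): print(j,(proj(Wp(A,[(-.012,.165+.1195*np.sin(j+.31),.046+.1195*np.cos(j+.31))]),*cam)*1.25).round(0))
E
```

```text
[ 0.6181 -0.0815 -0.0901] [-1.1  0.5  1.3 -0.4  1.1 -0.5 -1.4  0.3]
slab corners if home [[63.0, 163.0], [659.0, 183.0], [81.0, 516.0], [634.0, 537.0]] fence top edge [[-40.0, 161.0], [763.0, 188.0]]
0.21 [[ 41. 219.]]
0.3 [[ 37. 217.]]
```

View pics/w17d.png

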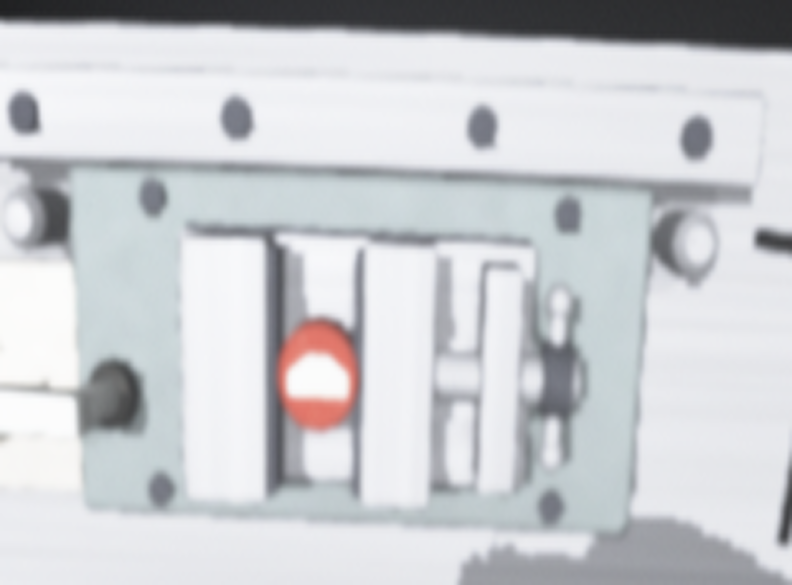

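```bash
python3 -c "
from bench import *
print(hand_in())"
```

```text
the job is handed in; nothing more can be done
None
```

The vise stands at the back of the plate against the fence, between the pins, with the clamp shut on its left end. I handed the job in at about 38 s, and it reports no verdict.

**Walking the vise:** I pushed the right and left ends in turn with the shut fingers until each push stalled at its fence position. The wrist force I read never went above about 21 N. I only saw it at the end of each command, so short peaks in between are not ruled out.

**Vise position:** with the clamp still open, a fit to the wrist picture put the vise within 0.2 mm of home in x and y and 0.003 rad off square. That is within the camera's 2 mm error. After clamping, the wrist picture showed its back edge against the fence along its whole length.

**Clamp:** I gripped the red handle and swung it over until the pad stopped on the slab, then opened the gripper and backed away. The pictures put the joint at about 0.2 rad.
- The joint angle worked out from where the gripper held the handle disagreed, at about 0.45 rad. The grip had slipped on the handle, so I went by the pictures.
- The wrist force read about 66 N when the pad hit its stop, and about 54 N when I pressed it down again. That is below the 120 N wrist limit and acted through the fingers on the handle.

**Bystanders:** none looked moved in the last picture. I only compared them by eye and did not measure their positions.

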